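# Build up the twist-lock canister set and box the odd one

## Robot

A 7-joint arm with a two-finger parallel gripper is mounted at the origin on the work surface. World frame = base frame: x ahead of the robot, y to its left, z up, the work surface at z = 0. Lengths are in mm, angles in degrees, forces in N, time in s.
With the tool pointing down it reaches from about 400 to 850 mm from the base axis. Payload 10.4 kg.
Tool frame: the origin (TCP) lies midway between the tips of the shut fingers; the grasp point (between the pads) lies 19 mm behind it; z points along the fingers, x is the direction in which the jaws open and shut, and the axes are right-handed (so a half turn about z gives the same grasp; the last joint's range is limited). The gripper opens to 85 mm and grips with 20 to 120 N. Pads are 22 mm wide; open, the fingers measure 114 mm over their backs; the gripper's body (76 mm by 85 mm) begins 54 mm behind the grasp point. The pads swing forward as they close: fully open they stand 13 mm farther back than shut.
Start: joints at [-71.597, 19.034, -3.707, 83.658, 1.238, 77.344, -5.071], TCP at [210.655, 588.455, 202.538] pointing down, gripper open.
Joint ranges: [-148.97, 148.97], [-28.65, 121.19], [-84.17, 76.75], [9.2, 138.47], [-72.65, 252.65], [3.7, 117.97], [-149.18, 149.18]. Speed limits (degrees/s): [127.2, 127.2, 159.86, 159.86, 180, 180, 180].

## Interface

Orientations are given as a 3x3 rotation matrix whose columns are the frame's x, y, z axes.
In Python, from plant import ctrl gives the robot as it stands.
- The arm moves only by the tool step_arm, never from a script. Its argument "increments" is a list of rows, each a list of 5 numbers: the closure, from -1 (fully open) to 1 (shut), so that 0 is half open, then the shift along the tool's x, y, z in cm, then the turn about the tool's z in degrees. A call has 1 to 20 rows; each row is the pose to reach, as a shift and turn from the pose commanded when the call began, along the tool's axes at that moment; what a row does not reach only later rows make up. A row lasts 1/12 s, in which the tool goes at most 41.7 mm and 7.16 degrees, less where a joint would pass 70% of its speed; a pose out of reach is approached as far as the arm can. A call with a gripper value outside its range is refused whole. The fingers move at their own pace and stop on an object; "force" is the grip in N (left out, the last holds). Time passes only in rows, so rows that repeat a pose let the fingers close. It gives the time, the measured TCP pose, the force and the opening at its end, in the units of the state.
- ctrl.get_state(): the state, without advancing time (a new reading comes with each control period).
- ctrl.capture(name): name is "scene" or "side" or "wrist"; returns a dict with "frame" (384x512x3 uint8, red, green, blue), "K" (3x3 intrinsics, pixels), "xyz" and "orientation" of the camera in the world; the wrist camera has in their place "mount" (4x4, takes a point from camera to tool coordinates, whose origin is the TCP and whose axes are the tool frame's). Camera axes: x right, y down, z forward; pixel columns grow to the right and rows downward; lengths in mm; the calibration is good to about 2 mm. A picture is of the moment at which its call begins: read the wrist's pose just before it. There is no depth.
- ctrl.job_done(): hands the job in, once; it reports no verdict.
The state is a dict: "clock": time; "joints": joint angles; "qd": joint speeds; "joint_efforts": joint torques, N m; "tool_pos": TCP position; "eef_rot": TCP orientation; "wrist_force": force on the tool from outside, world axes, zero at the start; "wrist_torque": the same for the moment, N m; "gripper_width": finger opening in mm.
Only numpy, scipy, OpenCV 4.12 (cv2) and the standard library are available. Lean on these libraries where they do the work, as an engineer would, in place of code of your own. Each camera call takes 0.05 s, during which the arm holds its last target.

## Task

Two loose canisters stand on the donations table, but only the one with four lugs on its foot (and a notched mouth like that of the canister on the stand) belongs to the set. Stack it upright on the canister on the stand: feel by turning until its lugs drop through the notches, then turn it clockwise until it is locked home. Stand the plain-footed odd canister upright in the shallow carton, leave the mug, bowl and jar where they are, and let go of everything.

Things in the scene. Friction and masses are not known exactly. Their poses are not given: they have to be found in the camera images.
- mouth (a point): Centre of the lower canister's mouth at rim height, 105 mm above the table; z up. White, 68 mm wide, fixed on a 104 mm wide, 20 mm high wooden stand. Flush with the rim four inward teeth, 5 mm thick, leave a 48 mm bore (57 mm behind them); between them 4 notches, each 38 deg wide, 90 deg apart. Their turn about the axis is random and NOT given by this pose: see or feel it. It does not turn.
- match_center (a point): Centre (half-way up) of the loose matching canister: white, 98 mm tall, z up to its open notched mouth: an 85 mm tall, 68 mm wide round body over a 13 mm high, 43 mm wide foot. Four lugs (53 mm across, 10 mm wide, the lowest 6 mm of the foot) at its +x, +y, -x, -y. 0.18 to 0.35 kg. This point is 49 mm above the rim with lugs on the teeth, 36 mm once they dropped through the notches.
- catch (a joint): Catch ring hidden under the teeth of the lower canister: 0 rad as found, 0.35 at its stop, locked above 0.25. The lugs drop in within 8 deg of the notch middles; then, turning the canister clockwise seen from above (about -z), they pass under the teeth, meet the catch about 25 deg past the middles and push it to its stop at 45 deg. Light friction (0.06 N m); it stays where left.
- misfit_center (a point): Centre (half-way up, on the axis) of the loose odd canister: same white 68 mm wide, 85 mm tall body and 98 mm overall height, but a plain round foot 62 mm wide and 13 mm high, without lugs, which cannot enter the notched mouth, and a plain mouth without teeth. Axis z is up. Mass 0.18 to 0.35 kg.
- carton: Shallow open cardboard carton for odd pieces, fixed, 160 x 160 mm outside, 35 mm high, walls and floor 4 mm thick. Origin at the centre of its underside, axes along its sides, z up.
- mug: Bystander: white mug, 80 mm wide, 95 mm tall, handle at its +y. Origin at the centre of its underside.
- bowl: Bystander: bowl, 130 mm wide, 60 mm tall. Origin at the centre of its underside.
- jar: Bystander: closed glass jar, 76 mm wide, 100 mm tall. Origin at the centre of its underside.
Not all that is in view belongs to the job. Leave any blue or red look-alike of the part that bears match_center alone.

How it is judged (in metres and radians):
On the way, in this order (a step that is already met when the one before it is completed fails the run):
1. the matching canister has dropped through the notches and sits on the rim of the lower one (horizontal distance between match_center and mouth below 0.005 m and z of match_center in the frame of mouth between 0.03 and 0.04 m and angle between match_center's own z axis and vertical below 0.08 rad), for 0.1 s.
2. it has been turned clockwise until the catch is locked (all of step 1 and value of joint catch above 0.25 rad), for 0.2 s.
At the end, for the whole second after the job is handed in: The matching canister sits locked on the lower one (within 5 mm of its axis, upright, centre 30 to 40 mm above the rim, catch beyond 0.25 rad); the odd one stands upright on the carton floor, centre within 60 mm of the carton centre along each side; both at rest (all of step 2 and x of misfit_center in the frame of carton between -0.06 and 0.06 m and y of misfit_center in the frame of carton between -0.06 and 0.06 m and z of misfit_center in the frame of carton between 0.046 and 0.06 m and angle between misfit_center's own z axis and vertical below 0.1 rad and linear speed of each of match, misfit below 0.02 m/s); the robot touches nothing.
It fails at once if a bystander (mug, bowl or jar) is shifted by more than 30 mm (distance of any of mug, bowl, jar from where it was at the start of the episode above 0.03 m).
It also fails if it takes over 67 s, if anything falls off the work surface, if the arm or the gripper's body presses on something with over 40 N, if the wrist force passes 120 N, or if a joint passes its speed limit or range.

## Working session

There is one attempt and no reset: what is moved stays moved. The work goes in short steps, Python scripts to look and compute and a tool call to move; the robot and the scene stay as the last step left them, time stands still between calls to the robot, and variables do not carry over. Pictures are saved under pics/ and viewed, and the job is handed in when it is done.

Besides the shell and the picture viewer there is one more tool, called after "Call:" as name(argument=value, ...) on one line, values as JSON. step_arm: Moves the arm, as the interface text tells. Its arguments: {"type":"object","properties":{"increments":{"type":"array","items":{"type":"array","items":{"type":"number"}}},"force":{"type":"number"}},"required":["increments"]}

```bash
ls; mkdir -p pics
python3 - <<'E'
from plant import ctrl
import cv2,numpy as np
np.set_printoptions(precision=3,suppress=True)
s=ctrl.get_state()
print({k:np.round(v,3).tolist() for k,v in s.items()})
for n in ["scene","side","wrist"]:
    c=ctrl.capture(n); cv2.imwrite(f"pics/{n}0.png",cv2.resize(c["frame"][:,:,::-1],(800,600),interpolation=cv2.INTER_CUBIC))
    np.save(f"pics/{n}0.npy",c["frame"])
    print(n,c["K"],c.get("xyz"),c.get("orientation"),c.get("mount"))
E
```

```text
pics
{'clock': 0.0, 'joints': [-71.597, 19.072, -3.705, 83.705, 1.237, 77.345, -5.071], 'qd': [-0.003, 0.059, 0.049, 0.061, 0.006, -0.028, 0.012], 'joint_efforts': [-0.001, -62.545, 0.048, -39.16, 0.016, 0.01, -0.0], 'tool_pos': [210.549, 588.023, 201.725], 'eef_rot': [[0.337, 0.941, -0.0], [0.941, -0.337, -0.001], [-0.001, 0.0, -1.0]], 'wrist_force': [0.508, -0.027, -0.252], 'wrist_torque': [-0.005, 0.022, -0.071], 'gripper_width': 85.263}
scene [[471.446   0.    250.99 ]
 [  0.    471.446 202.208]
 [  0.      0.      1.   ]] [1234.639   66.009 1229.72 ] [[-0.024  0.851 -0.524]
 [ 1.     0.023 -0.008]
 [ 0.005 -0.524 -0.851]] None
side [[423.268   0.    249.131]
 [  0.    423.268 191.118]
 [  0.      0.      1.   ]] [ 393.595 -764.402  953.084] [[ 0.981 -0.14   0.134]
 [-0.194 -0.709  0.678]
 [-0.    -0.691 -0.723]] None
wrist [[337.3     0.    250.672]
 [  0.    337.3   193.15 ]
 [  0.      0.      1.   ]] None None [[   1.       0.       0.001   -0.06 ]
 [  -0.001    0.96     0.281  -70.767]
 [  -0.001   -0.281    0.96  -171.565]
 [   0.       0.       0.       1.   ]]
```

View pics/scene0.png

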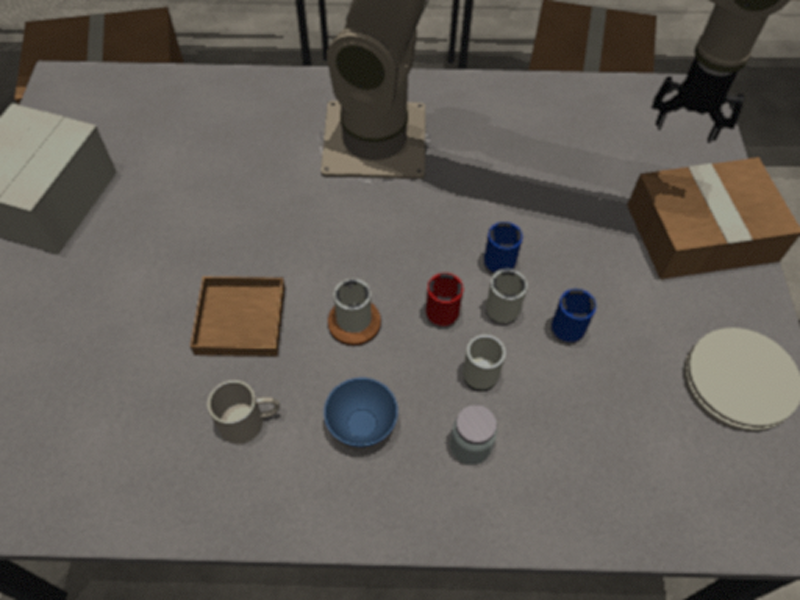

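View pics/side0.png

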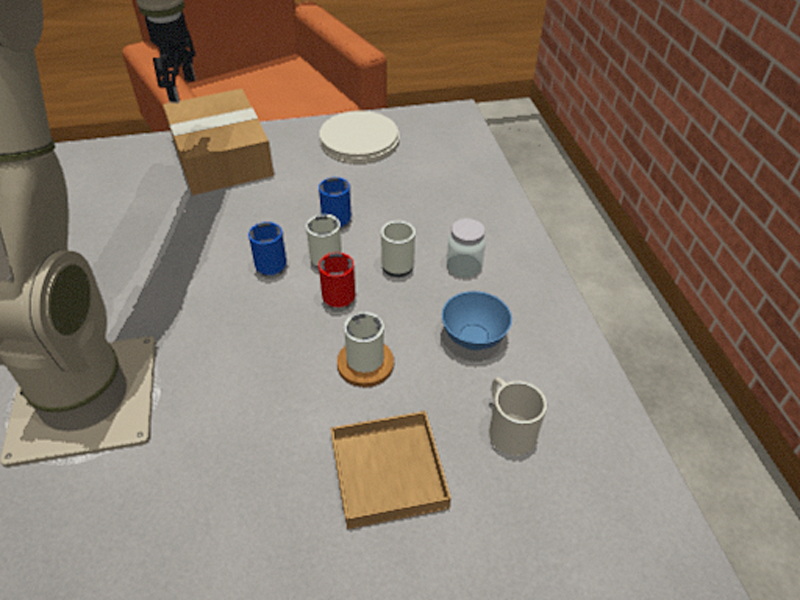

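View pics/wrist0.png

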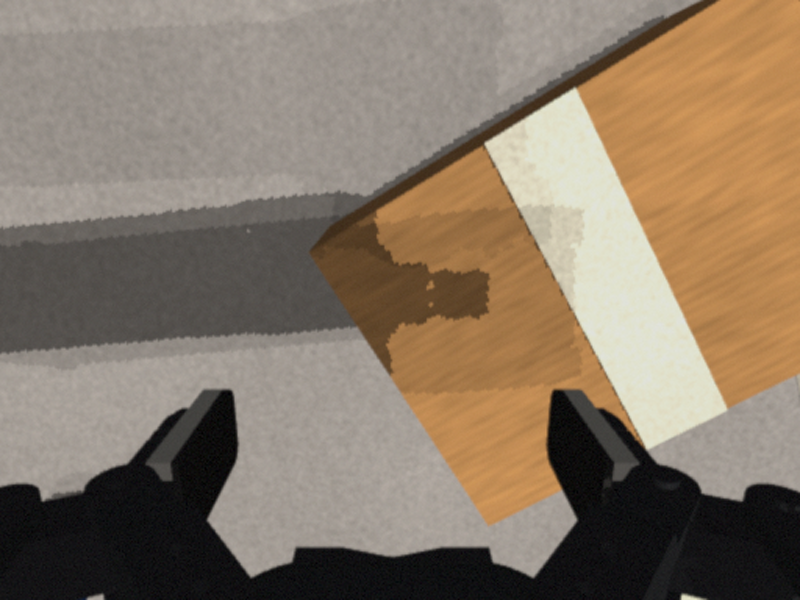

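The loose white canisters are A at scene (507,295) / side (324,240) and B at scene (485,362) / side (398,248). The canister on the stand is at scene (352,310). A seems to have the notched mouth and B the plain one, so I'll confirm in a crop.

Run:
```python
import cv2,numpy as np
a=np.load("pics/scene0.npy")[:,:,::-1]; b=np.load("pics/side0.npy")[:,:,::-1]
f=512/800
def crop(im,u,v,w=30):
    u,v=int(u*f),int(v*f); return cv2.resize(im[v-w:v+w,u-w:u+w],(260,260),interpolation=cv2.INTER_CUBIC)
r1=np.hstack([crop(a,507,295),crop(a,485,362),crop(a,352,310)])
r2=np.hstack([crop(b,324,240),crop(b,398,248),crop(b,364,345)])
cv2.imwrite("pics/crop0.png",np.vstack([r1,r2]))
```

```text
(no output)
```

View pics/crop0.png

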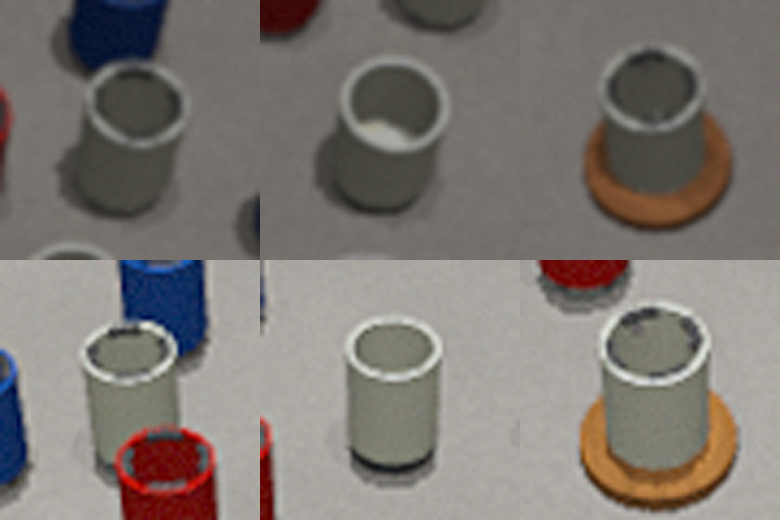

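The crop confirms it. A (left) has dark notches round its mouth like the one on the stand, so it is the match. B (middle) has a plain mouth and a wide plain foot, so it is the misfit. Next I'll locate everything.

```bash
cat > h.py <<'E'
import numpy as np,cv2
np.set_printoptions(precision=2,suppress=True)
CAM={"scene":(np.array([[471.446,0,250.99],[0,471.446,202.208],[0,0,1]]),)}
def ray(K,R,p,uv,z):
    d=R@np.linalg.solve(K,np.array([uv[0],uv[1],1.])); t=(z-p[2])/d[2]; return p+t*d
def proj(K,R,p,X):
    q=K@(R.T@(np.asarray(X,float)-p)); return q[:2]/q[2]
E
cat > look.py <<'E'
from plant import ctrl
from h import *
# nominal rim pixel guesses (full-res 512): find rim ellipse = bright ring
out={}
for cam,pts in {"scene":{"A":(325.6,181.8,98),"B":(311,223,98),"M":(225,187,105)},"side":{"A":(206.5,144.5,98),"B":(254.5,148,98),"M":(232.5,208,105)}}.items():
    c=ctrl.capture(cam); im=c["frame"]; g=cv2.cvtColor(im,cv2.COLOR_RGB2GRAY); K,R,p=map(np.array,(c["K"],c["orientation"],c["xyz"]))
    for n,(u,v,z) in pts.items():
        # sample radially outward along projected circle direction: find brightest rim radius per angle in world plane
        best=None
        c0=ray(K,R,p,(u,v),z)
        for it in range(4):
            P=[]
            for a in np.deg2rad(np.arange(0,360,6)):
                rs=np.arange(24,42,.5)
                uv=np.array([proj(K,R,p,c0+[r*np.cos(a),r*np.sin(a),0]) for r in rs]).astype(np.float32)
                val=cv2.remap(g,uv[:,0].reshape(1,-1),uv[:,1].reshape(1,-1),cv2.INTER_LINEAR)[0].astype(float)
                r=rs[np.argmax(val)]; P.append(c0[:2]+r*np.array([np.cos(a),np.sin(a)]))
            P=np.array(P); S=np.c_[2*P,np.ones(len(P))]; w=np.ones(len(P))
            for k in range(6):
                x=np.linalg.lstsq(S*w[:,None],(P**2).sum(1)*w,rcond=None)[0]
                rad=np.sqrt(x[2]+x[:2]@x[:2]); e=abs(np.linalg.norm(P-x[:2],axis=1)-rad); w=1/(1+(e/1.5)**2)
            c0=np.array([x[0],x[1],z])
        print(cam,n,c0,"rad",rad,"med err",np.median(e),"px",proj(K,R,p,c0))
E
python3 look.py
python3 - <<'E'
from h import *
from plant import ctrl
for cam in ["scene","side"]:
    c=ctrl.capture(cam);im=c["frame"];K,R,p=map(np.array,(c["K"],c["orientation"],c["xyz"]))
    hsv=cv2.cvtColor(im,cv2.COLOR_RGB2HSV)
    m=cv2.inRange(hsv,(5,70,60),(25,255,255))
    for ct in cv2.findContours(m,cv2.RETR_EXTERNAL,cv2.CHAIN_APPROX_SIMPLE)[0]:
        if 500<cv2.contourArea(ct)<9000:
            q=cv2.minAreaRect(ct); (x,y),s,a=q; ap=cv2.approxPolyDP(ct,6,True)[:,0]
            print(cam,"brown",q, [ray(K,R,p,t,35)[:2] for t in ap][:6])
    m=cv2.inRange(hsv,(100,80,40),(130,255,255))|cv2.inRange(hsv,(0,120,60),(4,255,255))|cv2.inRange(hsv,(174,120,60),(180,255,255))
    for ct in cv2.findContours(m,cv2.RETR_EXTERNAL,cv2.CHAIN_APPROX_SIMPLE)[0]:
        if cv2.contourArea(ct)>150:
            x,y,w,h=cv2.boundingRect(ct); print(cam,"col",(x,y,w,h),ray(K,R,p,(x+w/2,y+h/2),49)[:2])
E
```

```text
scene A [461.22 269.76  98.  ] rad 31.855006788493473 med err 0.8860041907688831 px [325.64 181.47]
scene B [603.88 220.6   98.  ] rad 31.610510983667865 med err 0.3938611545040125 px [310.76 224.13]
scene M [494.27 -20.31 105.  ] rad 32.43652127736946 med err 0.5560507280147391 px [225.01 187.36]
side A [459.43 264.39  98.  ] rad 31.72825156433126 med err 0.7353454967982316 px [206.1  143.62]
side B [603.51 216.41  98.  ] rad 31.772667547982675 med err 0.7215985160965221 px [254.3  147.61]
side M [494.48 -24.13 105.  ] rad 32.12333091745779 med err 0.6427806920793131 px [232.5 208.5]
scene brown ((151.5672149658203, 199.75257873535156), (57.841854095458984, 46.734683990478516), 2.2025980949401855) [array([ 418.15, -322.49]), array([ 576.37, -317.49]), array([ 572.1 , -158.38]), array([ 417.57, -165.6 ])]
scene brown ((436.800048828125, 134.10000610351562), (64.39875793457031, 31.752166748046875), 63.43495178222656) [array([121.6 , 587.38]), array([326.97, 621.98]), array([308.17, 729.83]), array([100.5 , 689.22])]
scene brown ((484.20001220703125, 126.40003204345703), (64.3987579345
[... 901 characters left out ...]
2.97,  493.96]), array([1721.38,  579.04])]
side brown ((498.9200134277344, 28.94000244140625), (43.400001525878906, 18.0), 36.86989974975586) [array([1987.55, 1108.33]), array([1861.72,  951.03]), array([1865.22,  722.3 ]), array([1995.87,  913.76])]
side brown ((434.8470764160156, 9.511760711669922), (59.22201919555664, 28.7432861328125), 40.60129928588867) [array([1634.24, 1303.97]), array([1634.11,  933.05]), array([1720.97, 1044.73]), array([1723.09, 1222.32]), array([1793.39, 1259.43]), array([1738.93, 1157.58])]
side col (283, 187, 44, 37) [706.5   -4.21]
side col (203, 162, 24, 35) [468.64 150.49]
side col (159, 142, 24, 34) [344.09 269.61]
side col (204, 114, 21, 31) [500.86 392.38]
```

Averaging the two views gives:
- A (match): about (460, 267)
- B (misfit): about (604, 218.5)
- Lower mouth: about (494, -22)
- Carton: about (494, -246)

The views differ by 4–5 mm in y, so I'll refine with the wrist camera from above A and B.

Call:
step_arm(increments=[[-1, -1, 2, -1, 0], [-1, -3, 6, -3, -2], [-1, -5, 9.5, -5, -5], [-1, -7, 13, -6, -8], [-1, -9, 17, -6, -10], [-1, -11, 21, -6, -12], [-1, -13, 25, -6, -15], [-1, -15, 29, -6, -18], [-1, -17.5, 33, -6, -20], [-1, -19.5, 36.5, -6, -20], [-1, -21, 39.2, -6, -20], [-1, -21.8, 40.7, -6, -20], [-1, -21.8, 40.7, -6, -20], [-1, -21.8, 40.7, -6, -20], [-1, -21.8, 40.7, -6, -20]], force=40)

```text
clock: 1.6
tool_pos: [520.0, 246.6, 262.4]
eef_rot: [[-0.006, 1.0, -0.0], [1.0, 0.006, 0.0], [0.0, -0.0, -1.0]]
wrist_force: [-1.3, 0.6, 1.0]
gripper_width: 85.6
```

```bash
cat >> h.py <<'E'
def wcap(name):
    from plant import ctrl
    s=ctrl.get_state(); c=ctrl.capture("wrist"); im=c["frame"]; M=np.array(c["mount"])
    Rt=np.array(s["eef_rot"]); t=np.array(s["tool_pos"])
    R=Rt@M[:3,:3]; p=t+Rt@M[:3,3]
    cv2.imwrite(f"pics/{name}.png",cv2.resize(im[:,:,::-1],(800,600),interpolation=cv2.INTER_CUBIC)); np.save(f"pics/{name}.npy",im)
    print("t",s["clock"],"tcp",t,"az",np.degrees(np.arctan2(Rt[1,0],Rt[0,0])),"j7",s["joints"][6],"F",np.array(s["wrist_force"]),"w",s["gripper_width"])
    return im,np.array(c["K"]),R,p
E
python3 - <<'E'
from h import *
im,K,R,p=wcap("w1"); np.savez("pics/w1.npz",K=K,R=R,p=p)
for X in [(460,267,98),(604,218.5,98)]: print(proj(K,R,p,X)*1.5625)
E
```

```text
t 1.6 tcp [520.03 246.57 262.42] az 90.32280036945116 j7 62.270854790193695 F [-1.28  0.61  0.95] w 85.55821174359016
[425.35 165.71]
[350.5  379.38]
```

View pics/w1.png

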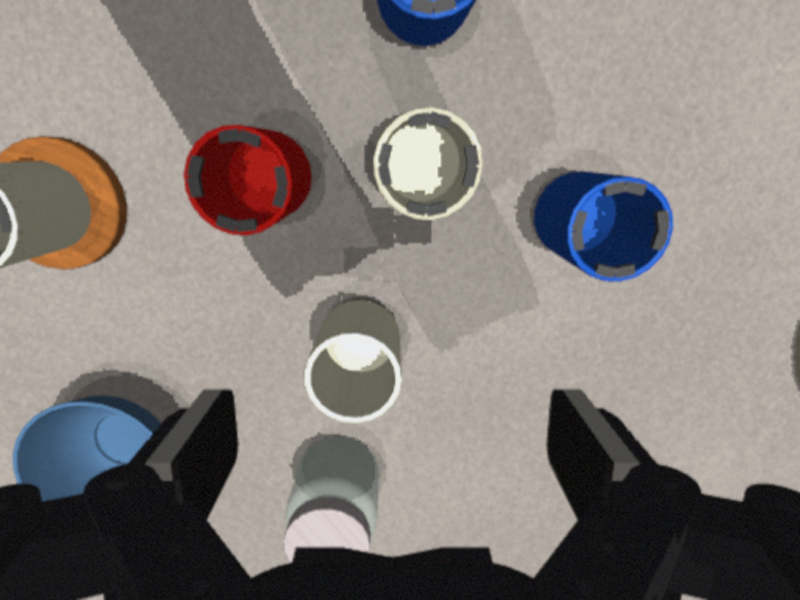

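The wrist view shows A at (427,163) with four toothed segments in its mouth, and B at (353,377) with a plain rim. The red and blue look-alikes stand around them, and the jar is at (330,500) next to B. I'll refine the rims in this view.

```bash
cat >> h.py <<'E'
def rim(g,K,R,p,uv,z,r0=27,r1=40,its=4):
    c0=ray(K,R,p,uv,z)
    for it in range(its):
        P=[]
        for a in np.deg2rad(np.arange(0,360,5)):
            rs=np.arange(r0,r1,.4)
            q=np.array([proj(K,R,p,c0+[r*np.cos(a),r*np.sin(a),0]) for r in rs]).astype(np.float32)
            v=cv2.remap(g,q[:,0].reshape(1,-1),q[:,1].reshape(1,-1),cv2.INTER_LINEAR)[0].astype(float)
            v=cv2.GaussianBlur(v.reshape(1,-1),(3,1),0)[0]
            P.append(c0[:2]+rs[np.argmax(v)]*np.array([np.cos(a),np.sin(a)]))
        P=np.array(P); S=np.c_[2*P,np.ones(len(P))]; w=np.ones(len(P))
        for k in range(8):
            x=np.linalg.lstsq(S*w[:,None],(P**2).sum(1)*w,rcond=None)[0]
            rad=np.sqrt(x[2]+x[:2]@x[:2]); e=abs(np.linalg.norm(P-x[:2],axis=1)-rad); w=1/(1+(e/1.)**2)
        c0=np.array([x[0],x[1],z])
    return c0,rad,np.median(e)
E
python3 - <<'E'
from h import *
im=np.load("pics/w1.npy"); d=np.load("pics/w1.npz"); K,R,p=d["K"],d["R"],d["p"]
g=cv2.cvtColor(im,cv2.COLOR_RGB2GRAY)
for n,uv in {"A":(427/1.5625,163/1.5625),"B":(353/1.5625,377/1.5625)}.items(): print(n,rim(g,K,R,p,uv,98))
for n,uv,z in [("jar",(330,528),100),("red",(248,180),98),("blue1",(424,-5),98),("blue2",(620,228),98),("bowl",(95,470),60)]: print(n,ray(K,R,p,np.array(uv)/1.5625,z))
E
```

```text
A (array([459.27, 268.45,  98.  ]), np.float64(31.916583760050646), np.float64(0.2864780243194325))
B (array([603.46, 219.75,  98.  ]), np.float64(31.421630027254263), np.float64(0.02398762620678596))
jar [725.42 201.25 100.  ]
red [469.29 156.87  98.  ]
blue1 [366.15 263.97  98.  ]
blue2 [497.76 392.19  98.  ]
bowl [703.18   5.83  60.  ]
```

Call:
step_arm(increments=[[-1, -1, 3, 1, 0], [-1, -2, 6, 3, 0], [-1, -2.7, 8.3, 6, 0], [-1, -2.73, 8.32, 9, 0], [-1, -2.73, 8.32, 12, 0], [-1, -2.73, 8.32, 15, 0], [-1, -2.73, 8.32, 17.5, 0], [-1, -2.73, 8.32, 19.5, 0], [-1, -2.73, 8.32, 21, 0], [-1, -2.73, 8.32, 21.7, 0], [-1, -2.73, 8.32, 21.7, 0], [-1, -2.73, 8.32, 21.7, 0], [0.2, -2.73, 8.32, 21.7, 0], [0.4, -2.73, 8.32, 21.7, 0], [0.6, -2.73, 8.32, 21.7, 0], [0.8, -2.73, 8.32, 21.7, 0], [1, -2.73, 8.32, 21.7, 0], [1, -2.73, 8.32, 21.7, 0], [1, -2.73, 8.32, 21.7, 0]], force=40)

```text
clock: 3.23
tool_pos: [604.5, 219.8, 47.6]
eef_rot: [[-0.005, 1.0, 0.002], [1.0, 0.005, 0.002], [0.002, 0.002, -1.0]]
wrist_force: [-2.9, -0.4, 6.7]
gripper_width: 66.3
```

Run:
```python
from h import *
wcap("w2")
```

```text
t 3.2333 tcp [604.55 219.76  47.56] az 90.30225431997272 j7 71.18079722493076 F [-2.87 -0.36  6.69] w 66.34332385489415
```

View pics/w2.png

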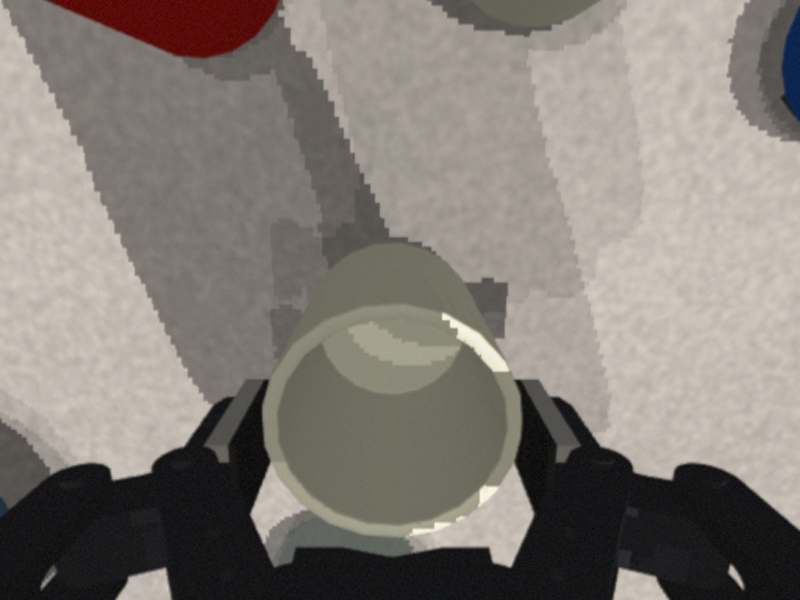

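B is gripped and centred: its rim is at pixel (392,418) and the opening reads 66 mm. I'll carry it to the carton.

Call:
step_arm(increments=[[1, 0, 0, -1.5, 0], [1, 0, 0, -4, 0], [1, 0, 0, -7.5, 0], [1, 0, -0.5, -11, 0], [1, -2, -1, -14, 0], [1, -5, -1.5, -16, 0], [1, -8.5, -2.3, -17, 0], [1, -12.3, -3.2, -17, 0], [1, -16.2, -4.2, -17, 0], [1, -20, -5.2, -17, 0], [1, -24, -6.2, -17, 0], [1, -28, -7.2, -17, 0], [1, -32, -8.2, -17, 0], [1, -35.8, -9.2, -17, 0], [1, -39.2, -10, -17, 0], [1, -42.2, -10.7, -17, 0], [1, -44.5, -11.2, -17, 0], [1, -45.8, -11.3, -17, 0], [1, -46.1, -11.3, -17, 0], [1, -46.1, -11.3, -17, 0]], force=40)

```text
clock: 4.95
tool_pos: [492.9, -243.2, 215.9]
eef_rot: [[-0.003, 1.0, 0.001], [1.0, 0.003, 0.0], [0.0, 0.001, -1.0]]
wrist_force: [0.2, -0.3, -3.3]
gripper_width: 66.0
```

Run:
```python
from h import *
im,K,R,p=wcap("w3")
for sx in(-1,1):
  for sy in (-1,1): print(proj(K,R,p,(492+80*sx,-242+80*sy,35))*1.5625)
```

```text
t 4.95 tcp [ 492.86 -243.23  215.85] az 90.19262948417142 j7 116.10846640337951 F [ 0.18 -0.35 -3.31] w 65.96041438150573
[268.4  130.09]
[519.9  131.12]
[282.16 363.21]
[503.84 363.97]
```

View pics/w3.png

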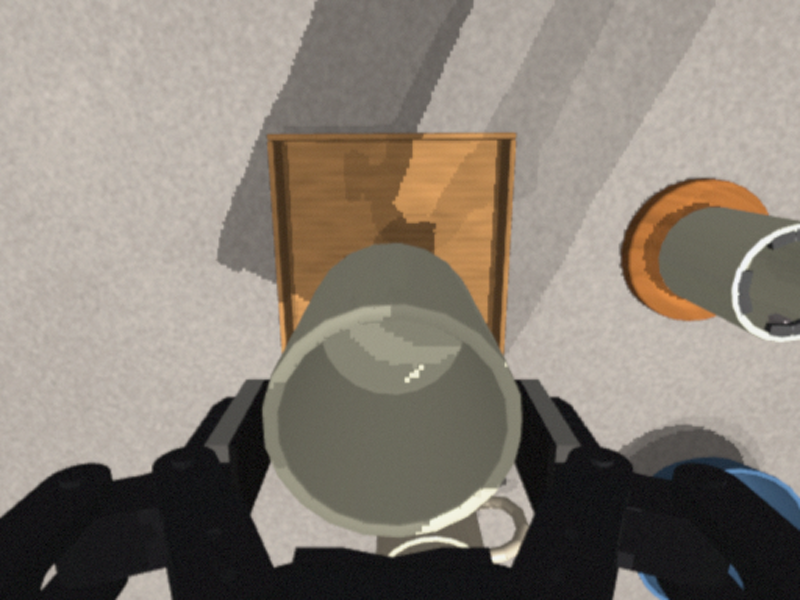

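Call:
step_arm(increments=[[1, 0, 0, 1.5, 0], [1, 0, 0, 4, 0], [1, 0, 0, 7, 0], [1, 0, 0, 10, 0], [1, 0, 0, 12.5, 0], [1, 0, 0, 14.5, 0], [1, 0, 0, 15.6, 0], [1, 0, 0, 16.1, 0], [1, 0, 0, 16.4, 0], [1, 0, 0, 16.4, 0], [1, 0, 0, 16.4, 0], [0.5, 0, 0, 16.4, 0], [0, 0, 0, 16.4, 0], [-0.5, 0, 0, 16.4, 0], [-1, 0, 0, 16.4, 0], [-1, 0, 0, 16.4, 0], [-1, 0, 0, 16.4, 0], [-1, 0, 0, 16.4, 0]], force=40)

```text
clock: 6.5
tool_pos: [493.3, -242.5, 51.7]
eef_rot: [[-0.005, 1.0, 0.0], [1.0, 0.005, -0.0], [-0.0, 0.0, -1.0]]
wrist_force: [-0.3, 0.5, -0.8]
gripper_width: 85.5
```

Call:
step_arm(increments=[[-1, 0, 0, -1, 0], [-1, 0, 0, -3, 0], [-1, 0, 0, -6, 0], [-1, 0, 0, -9.5, 0], [-1, 0, 0, -13, 0], [-1, 1, 0, -16, 0], [-1, 3, 0, -17, 0], [-1, 6, 0, -17, 0], [-1, 9, 0, -17, 0], [-1, 13, 0, -17, 0], [-1, 17, 0, -17, 0], [-1, 20, 0, -17, 0], [-1, 22, 0, -17, 0], [-1, 22, 0, -17, 0], [-1, 22, 0, -17, 0], [-1, 22, 0, -17, 0]])

```text
clock: 7.83
tool_pos: [492.0, -23.5, 222.1]
eef_rot: [[-0.004, 1.0, 0.001], [1.0, 0.004, -0.0], [-0.0, 0.001, -1.0]]
wrist_force: [-0.1, -1.0, 0.0]
gripper_width: 85.5
```

Run:
```python
from h import *
im,K,R,p=wcap("w4"); np.savez("pics/w4.npz",K=K,R=R,p=p)
from plant import ctrl
c=ctrl.capture("side"); cv2.imwrite("pics/s4.png",cv2.resize(c["frame"][180:360,150:400,::-1],(800,576),interpolation=cv2.INTER_CUBIC))
print(proj(K,R,p,(494,-22,105))*1.5625)
```

```text
t 7.8333 tcp [492.04 -23.51 222.07] az 90.23880975276234 j7 88.06002615647172 F [-0.12 -0.97  0.03] w 85.4649495059191
[394.54 281.46]
```

View pics/w4.png

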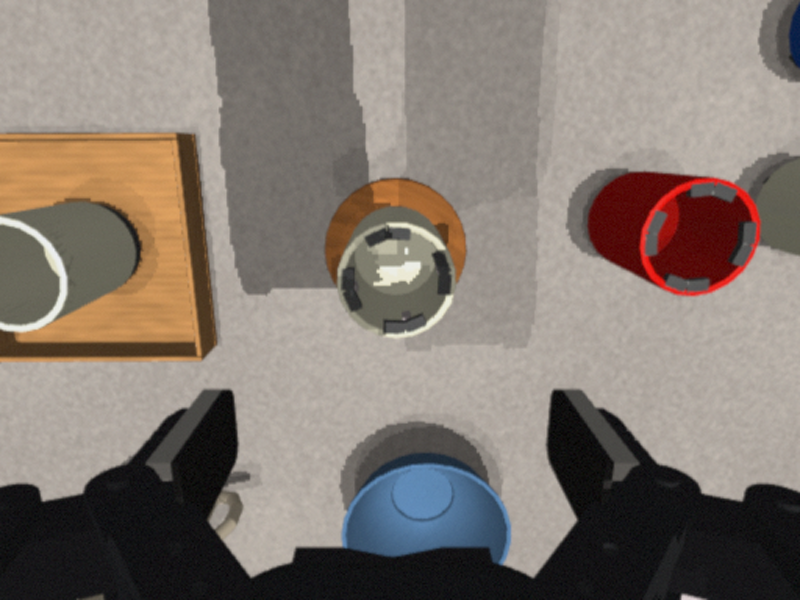

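View pics/s4.png

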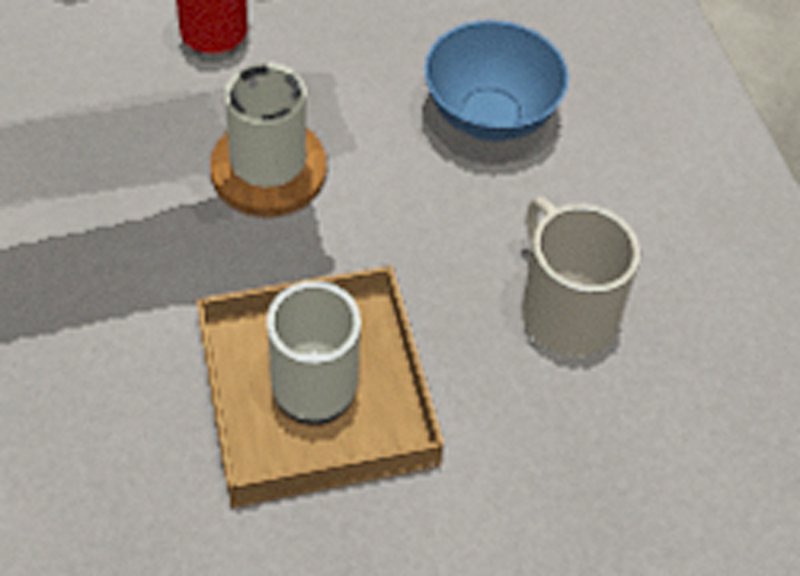

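The misfit stands upright in the carton. The lower mouth is at (396,280), with dark segments near (387,236), (441,271), (405,325) and (350,289). I'll measure its centre and the notch angle, and do the same for A's mouth from the earlier view.

Run:
```python
from h import *
for nm,uv,z in [("w4",(396,280),105),("w1",(427,163),98)]:
    im=np.load(f"pics/{nm}.npy"); d=np.load(f"pics/{nm}.npz"); K,R,p=d["K"],d["R"],d["p"]
    g=cv2.cvtColor(im,cv2.COLOR_RGB2GRAY)
    c0,rad,e=rim(g,K,R,p,np.array(uv)/1.5625,z); print(nm,c0,rad,e)
    S=10; W=80; P=np.zeros((W*S//2*2,W*S),np.float32)
    xs=(np.arange(W*S)/S-W/2)
    X,Y=np.meshgrid(xs,xs[::-1])  # world x right, y up
    pts=np.stack([X+c0[0],Y+c0[1],np.full_like(X,z)],-1).reshape(-1,3)
    q=(K@(R.T@(pts-p).T)); q=(q[:2]/q[2]).astype(np.float32)
    rec=cv2.remap(im[:,:,::-1],q[0].reshape(X.shape),q[1].reshape(X.shape),cv2.INTER_CUBIC)
    cv2.imwrite(f"pics/rec_{nm}.png",cv2.resize(rec,(600,600)))
    gr=cv2.cvtColor(rec,cv2.COLOR_BGR2GRAY).astype(float)
    for r in (25,26.5,28):
        a=np.deg2rad(np.arange(0,360,5)); v=[gr[int((W/2-r*np.sin(t))*S),int((W/2+r*np.cos(t))*S)] for t in a]
        print(r,np.array(v).astype(int).tolist())
```

```text
w4 [495.06 -21.82 105.  ] 33.133843048466645 1.341402298943974
25 [88, 86, 88, 88, 89, 86, 89, 89, 76, 96, 96, 94, 95, 94, 95, 86, 49, 47, 50, 49, 56, 78, 65, 74, 104, 135, 147, 149, 149, 148, 150, 149, 148, 139, 133, 114, 144, 142, 157, 134, 112, 119, 107, 140, 132, 124, 123, 123, 120, 89, 49, 58, 61, 50, 48, 46, 59, 55, 48, 46, 47, 59, 97, 98, 97, 98, 98, 100, 98, 62, 85, 86]
26.5 [84, 85, 85, 87, 84, 84, 87, 88, 79, 97, 95, 94, 94, 94, 92, 87, 45, 47, 46, 50, 48, 50, 46, 38, 40, 53, 85, 147, 148, 148, 148, 148, 147, 95, 88, 83, 83, 55, 52, 52, 53, 54, 51, 108, 124, 123, 123, 121, 97, 92, 51, 62, 60, 52, 47, 48, 50, 54, 46, 48, 46, 60, 96, 95, 97, 97, 97, 99, 99, 72, 81, 86]
28 [84, 88, 87, 89, 86, 81, 86, 86, 95, 106, 99, 98, 94, 93, 91, 94, 45, 48, 46, 48, 47, 46, 47, 39, 40, 36, 87, 147, 149, 150, 147, 148, 147, 94, 84, 85, 85, 44, 39, 54, 51, 51, 52, 106, 122, 124, 122, 99, 88, 90, 65, 60, 59, 46, 49, 45, 52, 50, 47, 45, 47, 80, 109, 112, 112, 108, 115, 119, 119, 94, 79, 86]
w1 [459.27 268.45  98.  ] 31.916583760050646 0.2864780243194325
25 [96, 81, 87, 81, 84, 82, 98, 95, 96, 
[... 185 characters left out ...]
13, 119, 137, 110, 108, 109, 127, 166, 231, 219, 126, 110, 105, 101, 94, 78, 81, 83, 86, 81]
26.5 [97, 88, 90, 87, 88, 90, 96, 97, 96, 95, 93, 95, 92, 89, 89, 90, 88, 89, 91, 90, 89, 89, 89, 87, 92, 90, 89, 89, 90, 90, 88, 89, 88, 89, 90, 86, 97, 90, 88, 90, 88, 86, 184, 173, 227, 230, 233, 235, 234, 98, 86, 95, 88, 86, 89, 86, 87, 85, 85, 91, 141, 117, 97, 99, 97, 96, 94, 86, 88, 87, 85, 86]
28 [88, 88, 88, 88, 88, 92, 95, 102, 95, 98, 98, 94, 95, 90, 89, 88, 89, 87, 89, 90, 89, 89, 88, 82, 89, 91, 89, 95, 92, 88, 91, 91, 89, 89, 87, 90, 88, 89, 91, 89, 89, 83, 90, 96, 129, 144, 162, 174, 167, 108, 95, 98, 96, 96, 88, 89, 87, 86, 86, 91, 103, 106, 102, 104, 101, 100, 98, 84, 85, 87, 88, 87]
```

View pics/rec_w4.png

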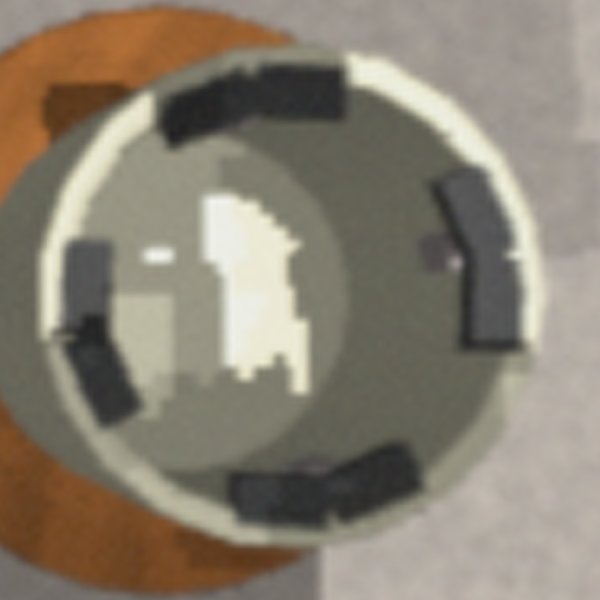

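View pics/rec_w1.png

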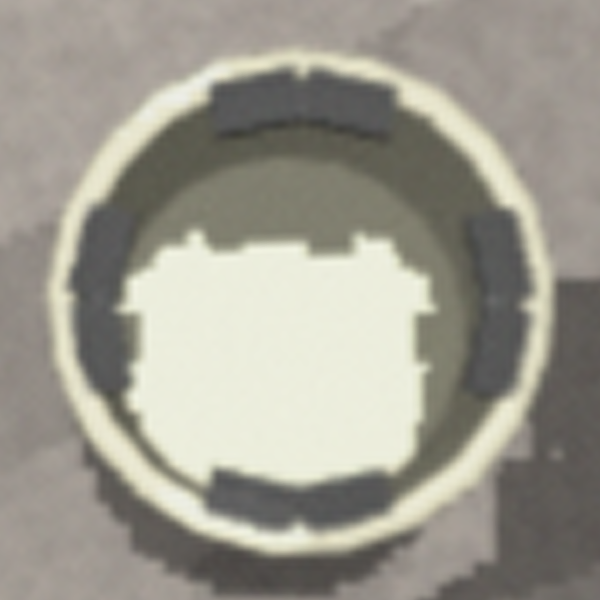

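The dark pieces are teeth, drawn as V-shaped pairs. On M they sit near 11° mod 90, so its notches are near 56° mod 90. On A they sit near 0° mod 90. The first rim fit of M was disturbed by shadow, so I'll refit it on the outer edge and the teeth.

Run:
```python
from h import *
from scipy.optimize import least_squares
for nm,c0 in [("w4",np.array([493.6,-21.7,105])),("w1",np.array([459.27,268.45,98]))]:
    im=np.load(f"pics/{nm}.npy"); d=np.load(f"pics/{nm}.npz"); K,R,p=d["K"],d["R"],d["p"]
    im32=cv2.GaussianBlur(im.astype(np.float32),(3,3),0)
    for it in range(3):
        P=[];W=[]
        for a in np.deg2rad(np.arange(0,360,4)):
            rs=np.arange(31.5,37,.25); 
            q=np.array([proj(K,R,p,c0+[r*np.cos(a),r*np.sin(a),0]) for r in rs]).astype(np.float32)
            v=cv2.remap(im32,q[:,0].reshape(1,-1),q[:,1].reshape(1,-1),cv2.INTER_LINEAR)[0]
            gr=np.linalg.norm(np.gradient(v,axis=0),axis=1); i=gr.argmax(); P.append(c0[:2]+rs[i]*np.array([np.cos(a),np.sin(a)])); W.append(gr[i])
        P=np.array(P);W=np.array(W); W=np.minimum(W,8)
        f=lambda x:(np.linalg.norm(P-x,axis=1)-34)*W/8
        s=least_squares(f,c0[:2],loss="soft_l1",f_scale=.5); c0=np.array([*s.x,c0[2]])
    print(nm,c0,"med|e|",np.median(abs(np.linalg.norm(P-c0[:2],axis=1)-34)))
    # dark tooth mask angular histogram, radius 24.5..28 
    g=cv2.cvtColor(im,cv2.COLOR_RGB2GRAY); hsv=cv2.cvtColor(im,cv2.COLOR_RGB2HSV)
    cov=[]
    for a in np.arange(0,360,1):
        t=np.deg2rad(a); n=0
        for r in (25.5,26.5,27.5):
            u,v=proj(K,R,p,c0+[r*np.cos(t),r*np.sin(t),0]); px=im[int(round(v)),int(round(u))].astype(int)
            n+= (px.max()-px.min()<9) and px.max()<110
        cov.append(n>=2)
    cov=np.array(cov); z=np.exp(1j*np.deg2rad(4*np.arange(360)))[cov].sum()
    print(" teeth phase mod 90:",np.degrees(np.angle(z))/4,"covered",cov.sum(),"conc",abs(z)/cov.sum())
```

```text
w4 [493.72 -21.4  105.  ] med|e| 0.7881916965452689
 teeth phase mod 90: 10.254511819375946 covered 218 conc 0.4960529489488216
w1 [459.36 267.95  98.  ] med|e| 0.7868143081356713
 teeth phase mod 90: -0.2489706165903212 covered 214 conc 0.511397925587553
```

Call:
step_arm(increments=[[-1, 1.5, -0.2, 0, 0], [-1, 4, -0.5, 0, 0], [-1, 7.5, -1, 0, 0], [-1, 11.5, -1.5, 0, 0], [-1, 15.5, -2, 0, 0], [-1, 19.5, -2.5, 0, 0], [-1, 23, -2.8, 0, 0], [-1, 26, -3, 0.5, 0], [-1, 28.2, -3.15, 1.5, 0], [-1, 29.18, -3.15, 3.5, 0], [-1, 29.18, -3.15, 6.5, 0], [-1, 29.18, -3.15, 9.5, 0], [-1, 29.18, -3.15, 12.5, 0], [-1, 29.18, -3.15, 15, 0], [-1, 29.18, -3.15, 16.6, 0], [-1, 29.18, -3.15, 17.4, 0], [-1, 29.18, -3.15, 17.6, 0], [-1, 29.18, -3.15, 17.6, 0], [-1, 29.18, -3.15, 17.6, 0]])

```text
clock: 9.52
tool_pos: [459.9, 269.4, 46.7]
eef_rot: [[-0.005, 1.0, 0.002], [1.0, 0.005, 0.001], [0.001, 0.002, -1.0]]
wrist_force: [1.2, -0.3, 0.8]
gripper_width: 85.0
```

Run:
```python
from h import *
wcap("w5")
```

```text
t 9.5167 tcp [459.87 269.43  46.73] az 90.26931423485406 j7 56.047058287966514 F [ 1.2  -0.31  0.84] w 85.0445332521284
```

View pics/w5.png

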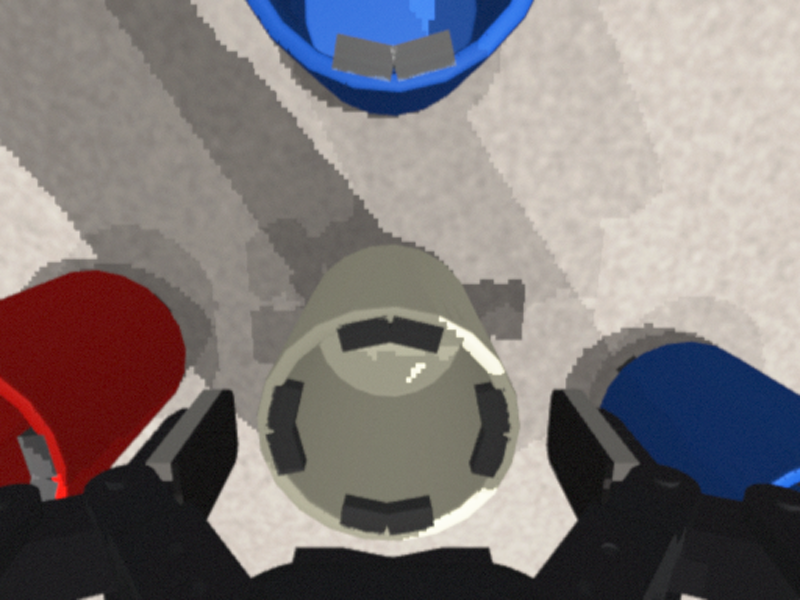

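A is centred between the open pads: its rim is at (389,425) and its teeth line up with the tool axes. I'll grip it and lift.

Call:
step_arm(increments=[[-0.4, 29.18, 0, 0, 0], [0, 0, 0, 0, 0]], force=500)

```text
clock: 9.73
tool_pos: [457.1, 284.2, 46.3]
eef_rot: [[-0.02, 1.0, 0.001], [1.0, 0.02, 0.008], [0.008, 0.001, -1.0]]
wrist_force: [-1.4, 3.1, 0.6]
gripper_width: 64.0
```

That call was my mistake. I left a stray 29.18 cm shift in the first row and gave a force value outside the 20–120 N range. I'll check what it did before I move again.

Run:
```python
from h import *
wcap("w6")
from plant import ctrl
c=ctrl.capture("side"); cv2.imwrite("pics/s6.png",cv2.resize(c["frame"][80:260,130:380,::-1],(800,576),interpolation=cv2.INTER_CUBIC))
print(ctrl.get_state()["qd"])
```

```text
t 9.7333 tcp [457.08 284.16  46.29] az 91.13782260010507 j7 55.7108019048349 F [-1.41  3.07  0.59] w 64.01832302449448
[-0.27  0.03 -0.89 -1.29 -0.33 -0.1  -3.03]
```

View pics/w6.png

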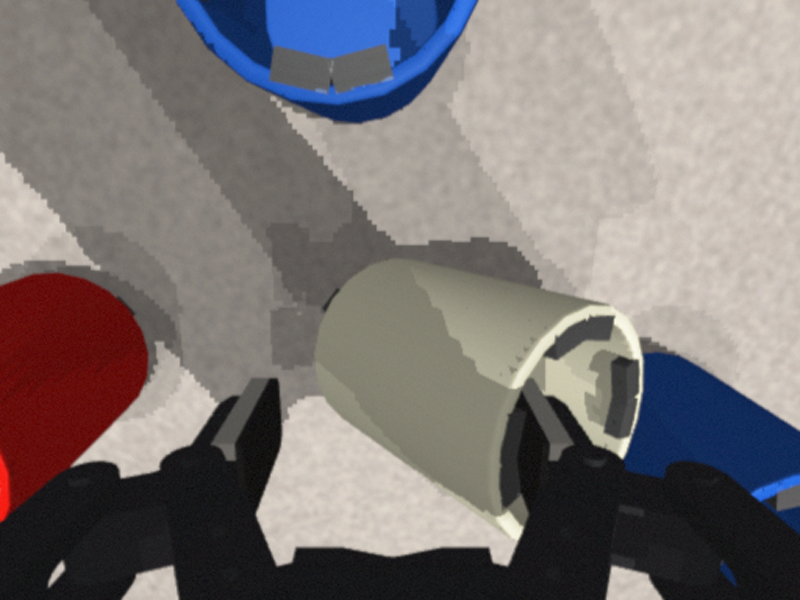

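View pics/s6.png

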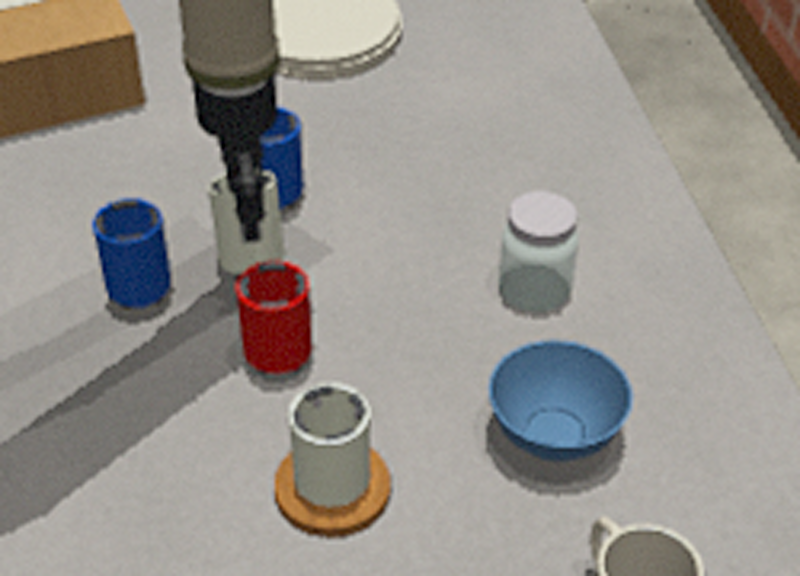

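The canister is tipping toward +y, and the right finger seems to be in or near its mouth. I'll look again before moving.

Run:
```python
from h import *
wcap("w7")
from plant import ctrl
c=ctrl.capture("scene"); cv2.imwrite("pics/sc7.png",cv2.resize(c["frame"][130:250,260:420,::-1],(800,600),interpolation=cv2.INTER_CUBIC))
c=ctrl.capture("side"); cv2.imwrite("pics/s7.png",cv2.resize(c["frame"][100:190,150:270,::-1],(800,600),interpolation=cv2.INTER_CUBIC))
s=ctrl.get_state();print(s["clock"],s["tool_pos"],s["gripper_width"],s["wrist_force"])
```

```text
t 9.8333 tcp [459.74 266.11  45.82] az 90.20422034099921 j7 56.149005164209456 F [ 0.74 -1.83  0.26] w 48.83593841061961
9.9833 [459.61 269.57  46.57] 42.85780252900474 [-0.89 -0.64  0.37]
```

View pics/w7.png

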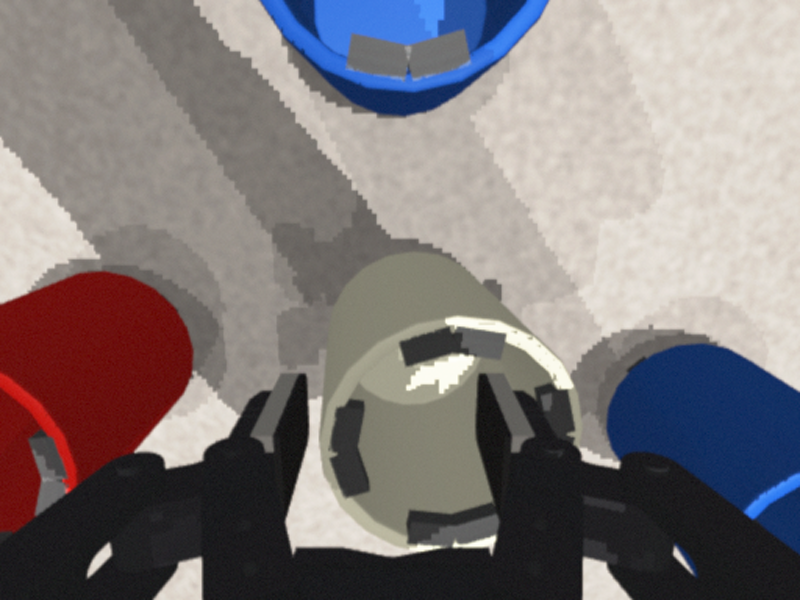

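View pics/sc7.png

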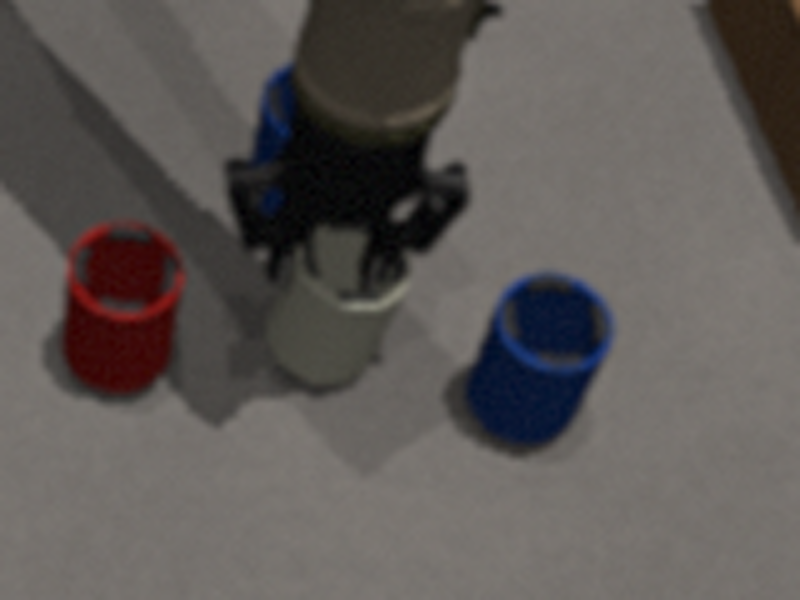

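View pics/s7.png

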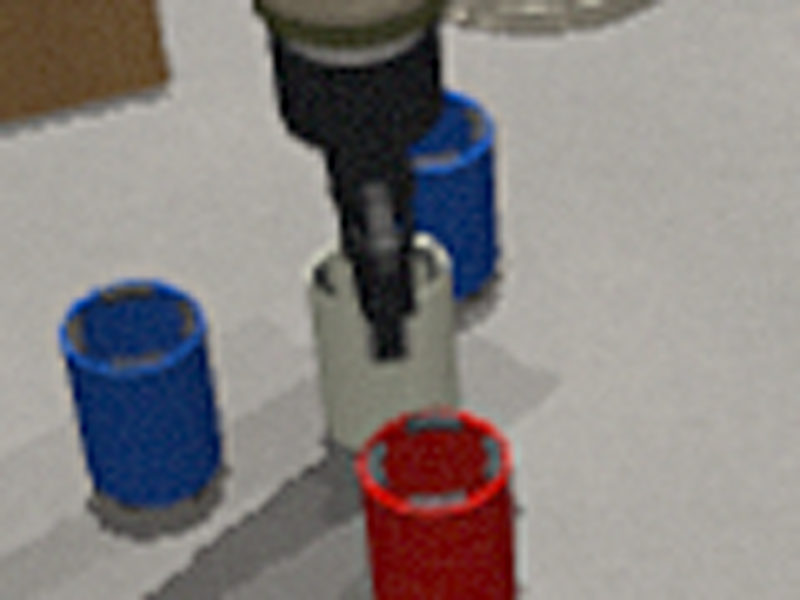

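By luck the canister has come back nearly upright, with the right finger in its mouth and the left one outside. I'll check that it has settled before lifting the fingers straight out.

Run:
```python
from h import *
im,K,R,p=wcap("w8")
np.savez("pics/w8.npz",K=K,R=R,p=p)
```

```text
t 9.9833 tcp [459.61 269.57  46.57] az 90.27593044370117 j7 56.006087932369574 F [-0.89 -0.64  0.37] w 42.85780252900474
```

View pics/w8.png

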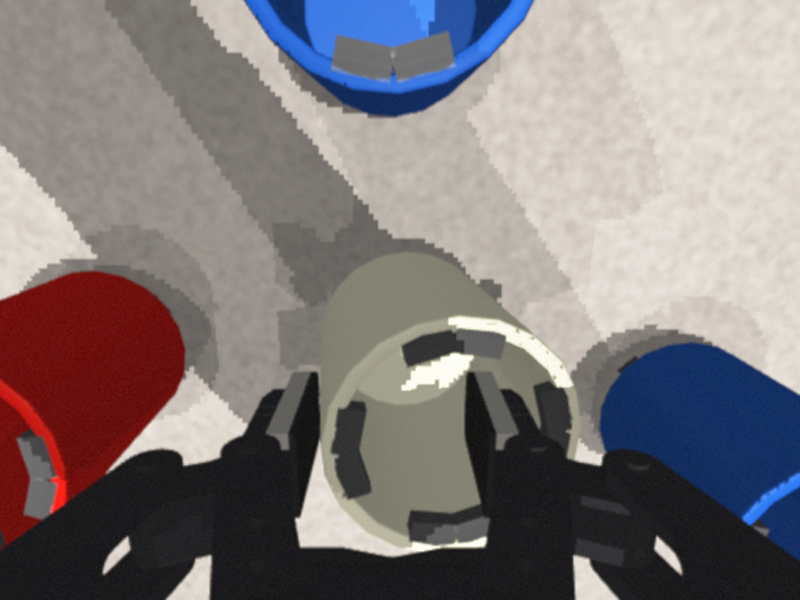

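The canister still leans about 10–15° toward +y, with the right finger inside its mouth. Easing the tool toward -y should let it settle upright.

Call:
step_arm(increments=[[0, -0.3, 0, 0, 0], [0, -0.6, 0, 0, 0], [0, -0.9, 0, 0, 0], [0, -1.2, 0, 0, 0], [0, -1.2, 0, 0, 0], [0, -1.2, 0, 0, 0]], force=60)

```text
clock: 10.53
tool_pos: [459.0, 257.1, 45.6]
eef_rot: [[-0.005, 1.0, 0.0], [1.0, 0.005, 0.0], [0.0, 0.0, -1.0]]
wrist_force: [-0.8, 0.2, 0.2]
gripper_width: 42.9
```

Run:
```python
from h import *
im,K,R,p=wcap("w9")
np.savez("pics/w9.npz",K=K,R=R,p=p)
```

```text
t 10.5333 tcp [459.05 257.09  45.57] az 90.28104839918491 j7 57.143870053383495 F [-0.83  0.15  0.15] w 42.88359704554187
```

View pics/w9.png

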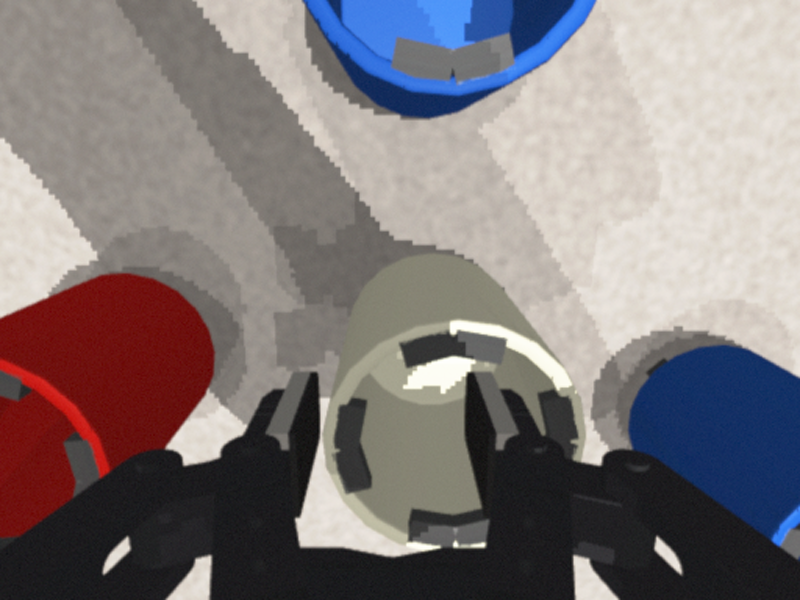

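Rim and foot now match an upright canister: the rim is at (455,435), and perspective puts the foot at about x=428 against 432 observed. The contact force is near zero, so I'll lift straight out.

Call:
step_arm(increments=[[0, 0, 0, -0.4, 0], [0, 0, 0, -1, 0], [0, 0, 0, -1.8, 0], [0, 0, 0, -2.8, 0], [0, 0, 0, -4, 0], [0, 0, 0, -5.5, 0], [0, 0, 0, -7.5, 0], [0, 0, 0, -10, 0], [-0.5, 0, 0, -13, 0], [-1, 0, 0, -15.5, 0], [-1, 0, 0, -17, 0], [-1, 0, 0, -17, 0], [-1, 0, 0, -17, 0]])

```text
clock: 11.67
tool_pos: [459.4, 257.5, 217.0]
eef_rot: [[-0.005, 1.0, 0.002], [1.0, 0.005, 0.002], [0.002, 0.002, -1.0]]
wrist_force: [0.1, -0.2, -0.6]
gripper_width: 85.4
```

Run:
```python
from h import *
im,K,R,p=wcap("w10")
np.savez("pics/w10.npz",K=K,R=R,p=p)
```

```text
t 11.6667 tcp [459.44 257.47 217.  ] az 90.30041816417952 j7 56.49276726130946 F [ 0.06 -0.24 -0.56] w 85.40824670597658
```

View pics/w10.png

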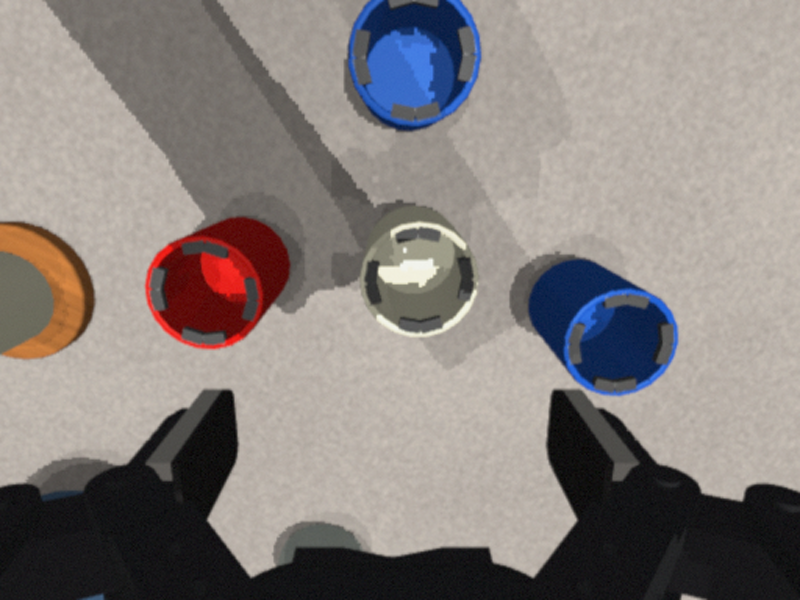

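The canister stands upright at (419,279), free of the gripper, and its neighbours haven't moved. I'll measure it again.

```bash
cat > meas.py <<'E'
from h import *
from scipy.optimize import least_squares
import sys
def measure(nm,uv,z,rr=(31.5,37)):
    im=np.load(f"pics/{nm}.npy"); d=np.load(f"pics/{nm}.npz"); K,R,p=d["K"],d["R"],d["p"]
    c0=ray(K,R,p,np.array(uv)/1.5625,z)
    im32=cv2.GaussianBlur(im.astype(np.float32),(3,3),0)
    for it in range(5):
        P=[];W=[]
        for a in np.deg2rad(np.arange(0,360,4)):
            rs=np.arange(*rr,.25)
            q=np.array([proj(K,R,p,c0+[r*np.cos(a),r*np.sin(a),0]) for r in rs]).astype(np.float32)
            v=cv2.remap(im32,q[:,0].reshape(1,-1),q[:,1].reshape(1,-1),cv2.INTER_LINEAR)[0]
            gr=np.linalg.norm(np.gradient(v,axis=0),axis=1); i=gr.argmax(); P.append(c0[:2]+rs[i]*np.array([np.cos(a),np.sin(a)])); W.append(gr[i])
        P=np.array(P);W=np.minimum(np.array(W),8)
        s=least_squares(lambda x:(np.linalg.norm(P-x,axis=1)-34)*W/8,c0[:2],loss="soft_l1",f_scale=.5); c0=np.array([*s.x,z])
    cov=[]
    for a in range(360):
        t=np.deg2rad(a); n=0
        for r in (25.5,26.5,27.5):
            u,v=proj(K,R,p,c0+[r*np.cos(t),r*np.sin(t),0]); px=im[int(round(v)),int(round(u))].astype(int)
            n+=(px.max()-px.min()<9) and px.max()<110
        cov.append(n>=2)
    cov=np.array(cov); zz=np.exp(1j*np.deg2rad(4*np.arange(360)))[cov].sum()
    print(nm,c0,"med|e|",np.median(abs(np.linalg.norm(P-c0[:2],axis=1)-34)),"teeth mod90",np.degrees(np.angle(zz))/4,"cov",cov.sum())
    return c0
E
python3 - <<'E'
from meas import *
c=measure("w10",(419,279),98)
im=np.load("pics/w10.npy"); d=np.load("pics/w10.npz"); K,R,p=d["K"],d["R"],d["p"]
print(rim(cv2.cvtColor(im,cv2.COLOR_RGB2GRAY),K,R,p,np.array((419,279))/1.5625,98))
from plant import ctrl
s=ctrl.get_state(); Rt=np.array(s["eef_rot"]); print("shift in tool mm",Rt.T@(c-[0,0,98-46]-np.array(s["tool_pos"])))
E
```

```text
w10 [461.29 272.74  98.  ] med|e| 0.9392124506245807 teeth mod90 3.128363399106928 cov 215
(array([461.49, 272.83,  98.  ]), np.float64(31.95885910323216), np.float64(0.5381823495645506))
shift in tool mm [ 15.47   2.43 169.76]
```

Call:
step_arm(increments=[[-1, 0.5, 0.1, 0.5, 0], [-1, 1.5, 0.2, 2, 0], [-1, 1.53, 0.2, 5, 0], [-1, 1.53, 0.2, 8, 0], [-1, 1.53, 0.2, 11, 0], [-1, 1.53, 0.2, 14, 0], [-1, 1.53, 0.2, 16, 0], [-1, 1.53, 0.2, 16.9, 0], [-1, 1.53, 0.2, 17.1, 0], [-1, 1.53, 0.2, 17.1, 0], [-1, 1.53, 0.2, 17.1, 0], [-1, 1.53, 0.2, 17.1, 0], [0.2, 1.53, 0.2, 17.1, 0], [0.4, 1.53, 0.2, 17.1, 0], [0.7, 1.53, 0.2, 17.1, 0], [1, 1.53, 0.2, 17.1, 0], [1, 1.53, 0.2, 17.1, 0], [1, 1.53, 0.2, 17.1, 0], [1, 1.53, 0.2, 17.1, 0]], force=60)

```text
clock: 13.3
tool_pos: [461.8, 273.1, 46.4]
eef_rot: [[-0.005, 1.0, 0.002], [1.0, 0.005, 0.002], [0.002, 0.002, -1.0]]
wrist_force: [-2.1, -1.3, 11.2]
gripper_width: 66.7
```

Run:
```python
from h import *
im,K,R,p=wcap("w11")
np.savez("pics/w11.npz",K=K,R=R,p=p)
from meas import measure
c=measure("w11",(390,425),98)
from plant import ctrl
s=ctrl.get_state(); Rt=np.array(s["eef_rot"]); print("can in tool",Rt.T@(c-np.array(s["tool_pos"])), s["tool_pos"])
```

```text
t 13.3 tcp [461.78 273.14  46.37] az 90.3008669732444 j7 55.83590256843199 F [-2.11 -1.34 11.23] w 66.68320442941555
w11 [463.   272.86  98.  ] med|e| 1.3757376196136732 teeth mod90 2.4999999999999973 cov 222
can in tool [ -0.18   1.3  -51.66] [461.8  273.11  46.34]
```

View pics/w11.png

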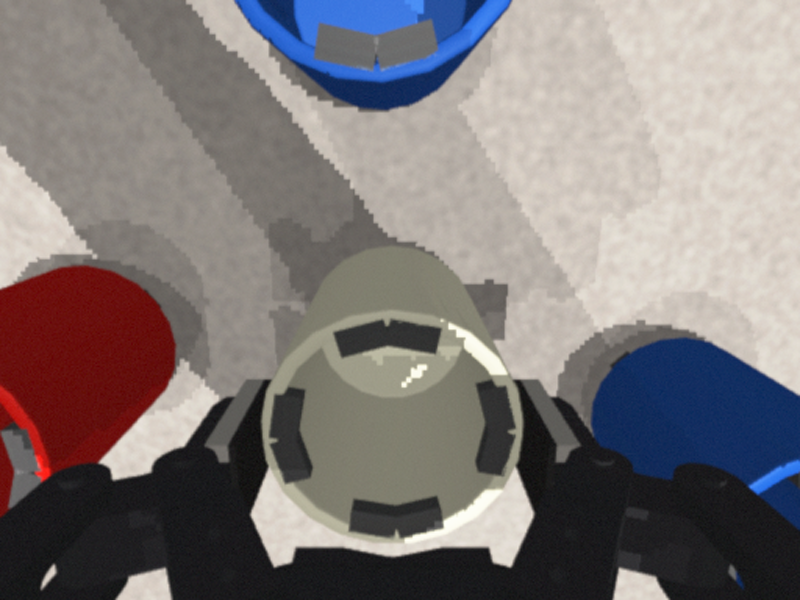

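The grip is good: opening 66.7 mm, rim centred at (392,425), canister upright. I'll lift, carry it over the stand and pre-turn it 15° counter-clockwise, so that the search can run clockwise.

Call:
step_arm(increments=[[1, 0, 0, -1, 0], [1, 0, 0, -3, 0], [1, 0, 0, -6, 0], [1, 0, 0, -9, 0], [1, 0, 0, -12, 0], [1, -1, 0, -13.6, 0], [1, -3, 0.2, -14, -2], [1, -6, 0.5, -14, -4], [1, -9, 0.8, -14, -7], [1, -12, 1.2, -14, -10], [1, -15, 1.5, -14, -12], [1, -18, 1.9, -14, -14], [1, -21, 2.2, -14, -15], [1, -24, 2.5, -14, -15], [1, -26.5, 2.8, -14, -15], [1, -28.3, 2.9, -14, -15], [1, -29.2, 3, -14, -15], [1, -29.48, 3.01, -14, -15], [1, -29.48, 3.01, -14, -15], [1, -29.48, 3.01, -14, -15]], force=60)

```text
clock: 15.02
tool_pos: [492.5, -20.7, 184.6]
eef_rot: [[-0.265, 0.964, -0.0], [0.964, 0.265, 0.001], [0.001, 0.0, -1.0]]
wrist_force: [0.3, 0.7, -2.0]
gripper_width: 66.6
```

Run:
```python
from h import *
im,K,R,p=wcap("w12")
from plant import ctrl
for n in("side","scene"):
    c=ctrl.capture(n); Kc,Rc,pc=map(np.array,(c["K"],c["orientation"],c["xyz"]))
    u,v=proj(Kc,Rc,pc,(493.6,-21.5,150)).astype(int); cv2.imwrite(f"pics/{n}12.png",cv2.resize(c["frame"][v-45:v+45,u-60:u+60,::-1],(800,600),interpolation=cv2.INTER_CUBIC))
```

```text
t 15.0167 tcp [492.52 -20.68 184.55] az 105.39106539921585 j7 103.35691447831307 F [ 0.31  0.66 -2.03] w 66.58055849995749
```

View pics/w12.png

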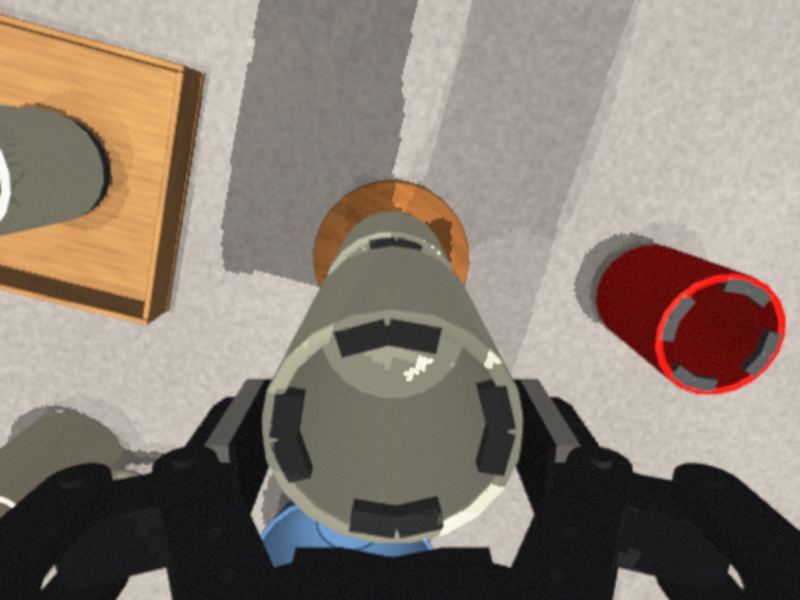

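View pics/side12.png

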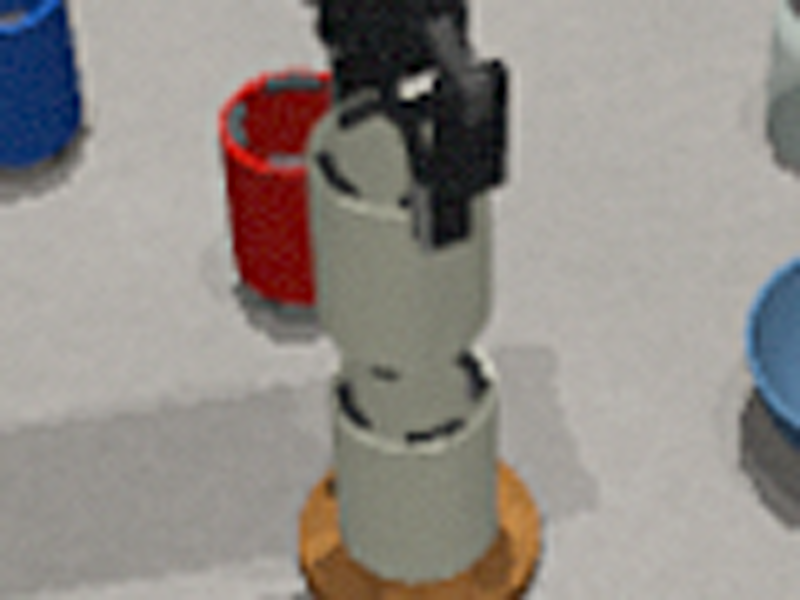

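View pics/scene12.png

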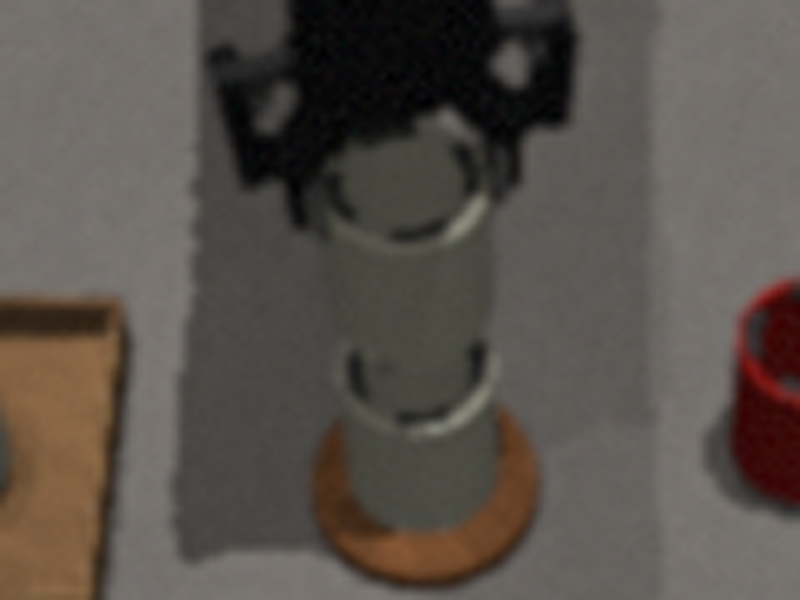

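The held canister is over the mouth. Now I'll lower it onto the rim with a light press.

Call:
step_arm(increments=[[1, -0.1, 0.06, 0.5, 0], [1, -0.1, 0.06, 1.2, 0], [1, -0.1, 0.06, 2, 0], [1, -0.1, 0.06, 2.6, 0], [1, -0.1, 0.06, 3, 0], [1, -0.1, 0.06, 3.2, 0], [1, -0.1, 0.06, 3.4, 0], [1, -0.1, 0.06, 3.5, 0], [1, -0.1, 0.06, 3.6, 0], [1, -0.1, 0.06, 3.6, 0]])

```text
clock: 16.0
tool_pos: [494.8, -22.6, 150.0]
eef_rot: [[-0.264, 0.965, 0.003], [0.965, 0.264, 0.001], [-0.0, 0.003, -1.0]]
wrist_force: [0.3, 0.2, 6.4]
gripper_width: 66.6
```

Run:
```python
from h import *
from plant import ctrl
s=ctrl.get_state(); print(s["clock"],np.array(s["tool_pos"]),np.array(s["wrist_force"]),np.array(s["wrist_torque"]),s["gripper_width"],s["joints"][6])
```

```text
16.0 [494.85 -22.64 149.95] [0.33 0.17 6.42] [ 0.31 -0.   -0.03] 66.60047968890171 104.08733901132716
```

It is in contact at z 150 with about 8 N. I'll sweep clockwise in small turns.

Call:
step_arm(increments=[[1, 0, 0, 0.1, 2], [1, 0, 0, 0.2, 4], [1, 0, 0, 0.2, 6], [1, 0, 0, 0.2, 8], [1, 0, 0, 0.2, 8]])

```text
clock: 16.42
tool_pos: [493.5, -23.0, 146.6]
eef_rot: [[-0.125, 0.992, 0.0], [0.992, 0.125, 0.0], [0.0, 0.0, -1.0]]
wrist_force: [-0.9, 0.5, -2.2]
gripper_width: 66.3
```

It dropped: z went to 146.6 with no contact force. I'll lower it on.

Call:
step_arm(increments=[[1, 0, 0, 0.2, 0], [1, 0, 0, 0.4, 0], [1, 0, 0, 0.6, 0], [1, 0, 0, 0.8, 0], [1, 0, 0, 0.95, 0], [1, 0, 0, 1.1, 0], [1, 0, 0, 1.2, 0], [1, 0, 0, 1.2, 0], [1, 0, 0, 1.2, 0]])

```text
clock: 17.17
tool_pos: [494.6, -22.9, 138.4]
eef_rot: [[-0.127, 0.992, 0.003], [0.992, 0.127, 0.001], [0.001, 0.004, -1.0]]
wrist_force: [-15.4, -0.2, 36.7]
gripper_width: 66.4
```

Run:
```python
from h import *
from plant import ctrl
s=ctrl.get_state(); print(s["clock"],np.array(s["tool_pos"]),np.array(s["wrist_force"]),np.array(s["wrist_torque"]),s["gripper_width"],s["joints"][6])
```

```text
17.1667 [494.64 -22.92 138.38] [-15.4   -0.16  36.73] [-0.08  3.31 -0.  ] 66.4151262988902 96.39040493482187
```

It is seated at z 138.4, which fits the 13 mm drop, but I'm pressing too hard at 37 N. I'll ease off.

Call:
step_arm(increments=[[1, 0, 0, -0.15, 0], [1, 0, 0, -0.3, 0], [1, 0, 0, -0.3, 0], [1, 0, 0, -0.3, 0]])

```text
clock: 17.5
tool_pos: [493.9, -22.9, 138.3]
eef_rot: [[-0.127, 0.992, 0.001], [0.992, 0.127, 0.0], [0.0, 0.001, -1.0]]
wrist_force: [-3.0, -0.1, 9.8]
gripper_width: 66.4
```

Run:
```python
from h import *
from plant import ctrl
im,K,R,p=wcap("w13")
s=ctrl.get_state(); print(s["clock"],np.array(s["tool_pos"]),np.array(s["wrist_force"]),np.array(s["wrist_torque"]),s["gripper_width"],s["joints"][6])
for n in("side","scene"):
    c=ctrl.capture(n); Kc,Rc,pc=map(np.array,(c["K"],c["orientation"],c["xyz"]))
    u,v=proj(Kc,Rc,pc,(493.6,-21.5,120)).astype(int); cv2.imwrite(f"pics/{n}13.png",cv2.resize(c["frame"][v-45:v+45,u-60:u+60,::-1],(800,600),interpolation=cv2.INTER_CUBIC))
```

```text
t 17.5 tcp [493.91 -22.9  138.31] az 97.31501518486557 j7 96.32596435748425 F [-3.02 -0.08  9.78] w 66.40091348048583
17.55 [493.9  -22.92 138.3 ] [-3.96 -0.54  9.47] [-0.02  0.74  0.05] 66.13129461359782 96.32603459107128
```

View pics/side13.png

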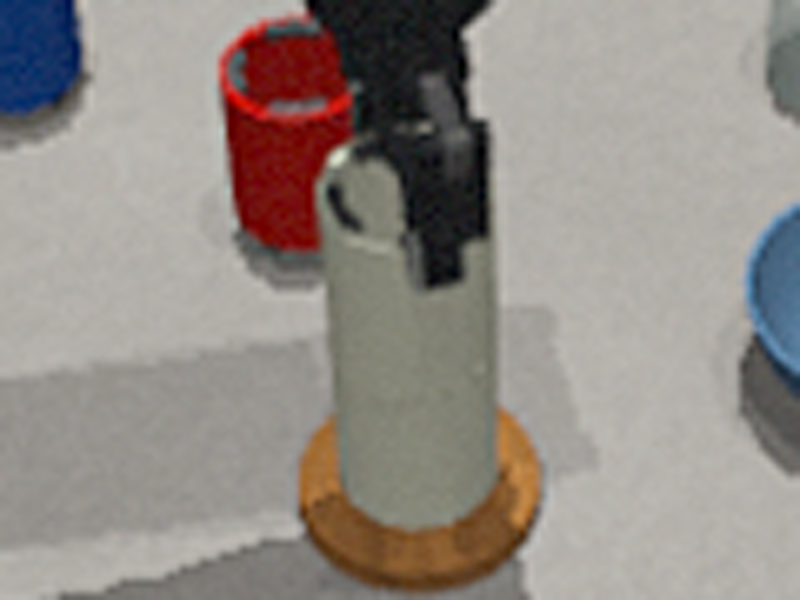

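View pics/scene13.png

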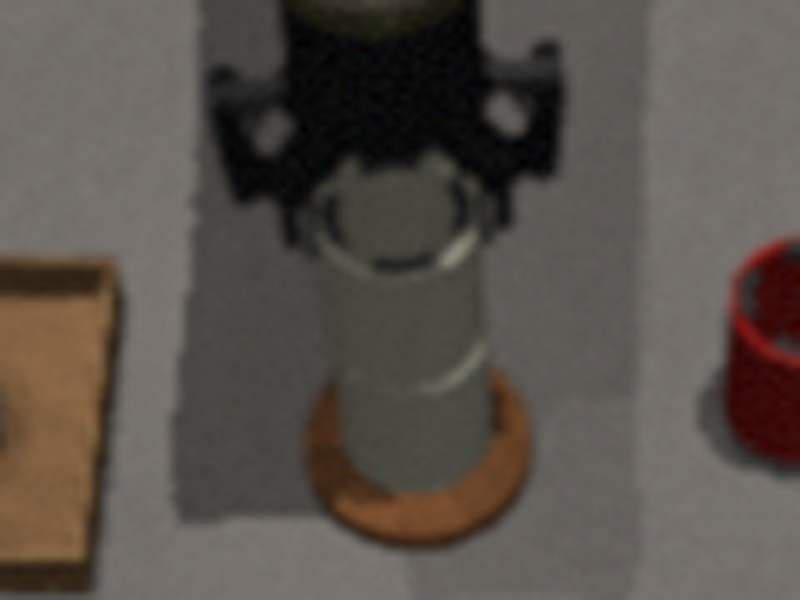

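View pics/w13.png

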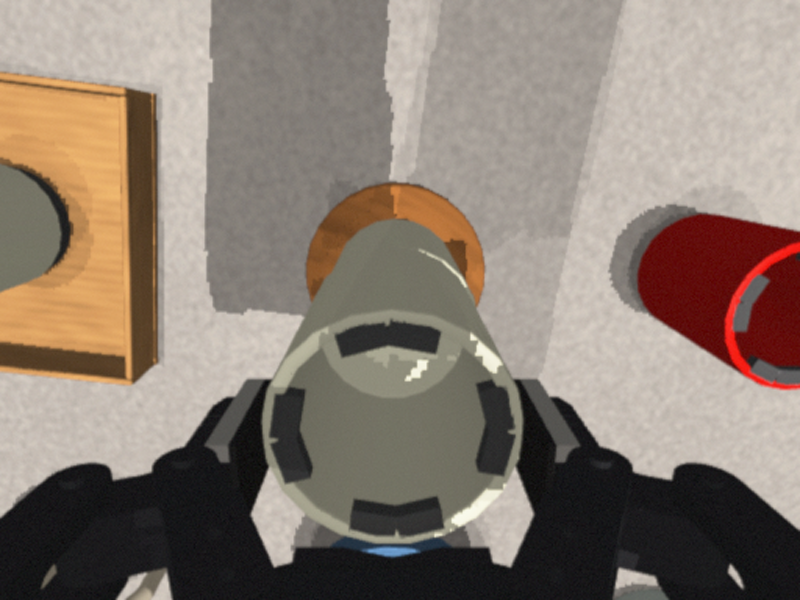

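The bodies are flush in both views, so it is seated. Now I'll turn clockwise 42°.

Call:
step_arm(increments=[[1, 0, 0, 0, 2], [1, 0, 0, 0, 5], [1, 0, 0, 0, 8], [1, 0, 0, 0, 11], [1, 0, 0, 0, 14], [1, 0, 0, 0, 17], [1, 0, 0, 0, 20], [1, 0, 0, 0, 23], [1, 0, 0, 0, 26], [1, 0, 0, 0, 29], [1, 0, 0, 0, 32], [1, 0, 0, 0, 35], [1, 0, 0, 0, 38], [1, 0, 0, 0, 40], [1, 0, 0, 0, 42], [1, 0, 0, 0, 42], [1, 0, 0, 0, 42]])

```text
clock: 19.07
tool_pos: [494.4, -22.2, 138.4]
eef_rot: [[0.569, 0.823, 0.002], [0.823, -0.569, 0.001], [0.002, 0.001, -1.0]]
wrist_force: [-1.1, 2.8, 8.2]
gripper_width: 66.2
```

```bash
cat > st.py <<'E'
from h import *
from plant import ctrl
s=ctrl.get_state(); r=np.array(s["eef_rot"]); print(s["clock"],np.array(s["tool_pos"]),"az",np.degrees(np.arctan2(r[1,0],r[0,0])),"F",np.array(s["wrist_force"]),"T",np.array(s["wrist_torque"]),s["gripper_width"],s["joints"][6])
E
python3 st.py
```

```text
19.0667 [494.37 -22.24 138.37] az 55.35176894544519 F [-1.07  2.79  8.2 ] T [0.35 0.34 0.07] 66.15839827868082 54.49172125681985
```

The z torque reads 0.07 N m, which matches the catch friction. I'll go on gently to the stop.

Call:
step_arm(increments=[[1, 0, 0, 0, 1], [1, 0, 0, 0, 2], [1, 0, 0, 0, 3], [1, 0, 0, 0, 3], [1, 0, 0, 0, 3]])

```text
clock: 19.48
tool_pos: [494.2, -22.0, 138.4]
eef_rot: [[0.609, 0.793, 0.002], [0.793, -0.609, 0.0], [0.001, 0.001, -1.0]]
wrist_force: [-1.3, 2.5, 8.5]
gripper_width: 66.4
```

```bash
python3 st.py
```

```text
19.4833 [494.2  -21.95 138.37] az 52.49739394558478 F [-1.3   2.5   8.54] T [0.37 0.58 1.3 ] 66.3732025871144 51.585687831822284
```

The torque rose to 1.3 N m at 45°, so it is at the stop. I'll unload, open and retreat upward.

Call:
step_arm(increments=[[1, 0, 0, -0.1, 2.4], [1, 0, 0, -0.2, 2.4], [1, 0, 0, -0.2, 2.4], [0.6, 0, 0, -0.2, 2.4], [0.2, 0, 0, -0.2, 2.4], [-0.3, 0, 0, -0.2, 2.4], [-1, 0, 0, -0.2, 2.4], [-1, 0, 0, -0.2, 2.4], [-1, 0, 0, -0.2, 2.4], [-1, 0, 0, -0.2, 2.4], [-1, 0, 0, -0.2, 2.4]])

```text
clock: 20.4
tool_pos: [493.4, -23.3, 139.5]
eef_rot: [[0.645, 0.764, -0.0], [0.764, -0.645, -0.0], [-0.0, -0.0, -1.0]]
wrist_force: [-0.0, 0.0, 0.3]
gripper_width: 85.0
```

Run:
```python
import st
from h import *
wcap("w14")
```

```text
20.4 [493.36 -23.29 139.55] az 49.85368802737895 F [-0.05  0.01  0.3 ] T [-0.03 -0.01  0.05] 84.99856562885121 49.050844869394474
t 20.4 tcp [493.36 -23.29 139.55] az 49.85368802737895 j7 49.050844869394474 F [-0.05  0.01  0.3 ] w 84.99856562885121
```

View pics/w14.png

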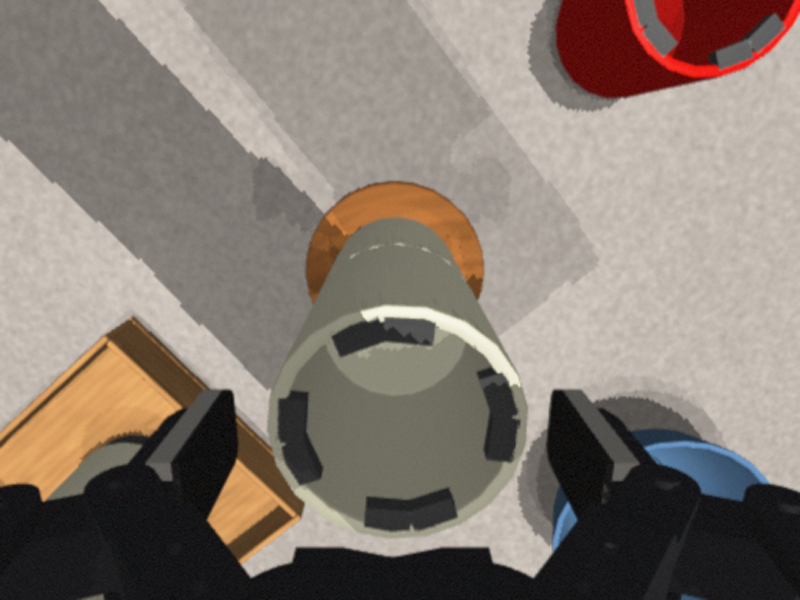

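I got the sign wrong on that unload: +2.4° is clockwise, so it pressed a bit further against the stop before I opened. It did no harm. The pads are now open with clear gaps on both sides and about zero force, so I'll retreat.

Call:
step_arm(increments=[[-1, 0, 0, -0.5, 0], [-1, 0, 0, -1.5, 0], [-1, 0, 0, -3, 0], [-1, 0, 0, -5, 0], [-1, 0, 0, -8, 0], [-1, 0, 0, -11, 0], [-1, 0, 0, -13, 0], [-1, 0, 0, -13.5, 0], [-1, 0, 0, -13.5, 0], [-1, 0, 0, -13.5, 0]])

```text
clock: 21.28
tool_pos: [493.3, -22.9, 274.3]
eef_rot: [[0.644, 0.765, -0.0], [0.765, -0.644, 0.0], [0.0, -0.0, -1.0]]
wrist_force: [-0.1, 0.7, -0.5]
gripper_width: 85.0
```

Run:
```python
import st
from meas import *
from plant import ctrl
im,K,R,p=wcap("w15"); np.savez("pics/w15.npz",K=K,R=R,p=p)
q=proj(K,R,p,(493.7,-21.5,190)); print(q)
measure("w15",q*1.5625,190)
for n in("side","scene"):
    c=ctrl.capture(n); cv2.imwrite(f"pics/{n}15.png",cv2.resize(c["frame"][:,:,::-1],(800,600),interpolation=cv2.INTER_CUBIC))
```

```text
21.2833 [493.26 -22.93 274.29] az 49.90205162012166 F [-0.13  0.67 -0.53] T [-0.01  0.   -0.01] 84.97049121451857 47.33296689927126
t 21.2833 tcp [493.26 -22.93 274.29] az 49.90205162012166 j7 47.33296689927126 F [-0.13  0.67 -0.53] w 84.97049121451857
[251.91 187.4 ]
w15 [493.43 -21.94 190.  ] med|e| 1.16304563448751 teeth mod90 -32.62940757231264 cov 217
```

View pics/w15.png

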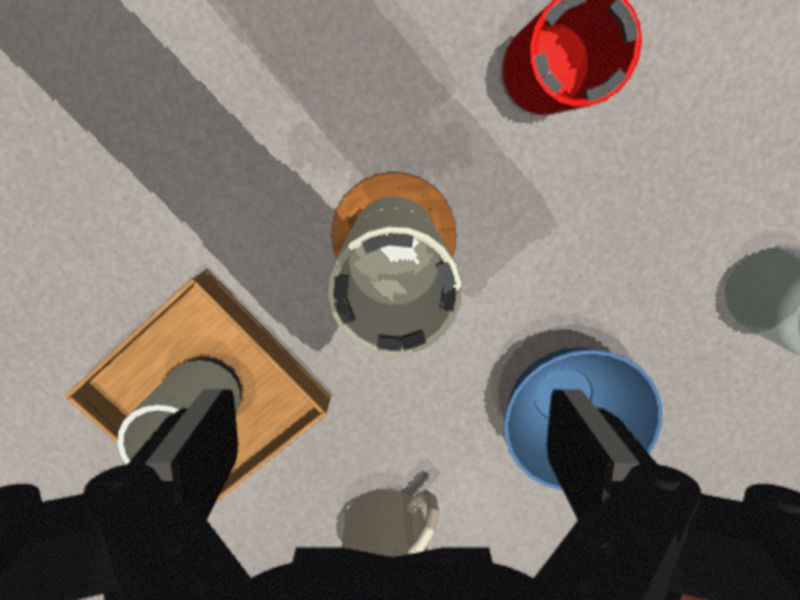

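View pics/side15.png

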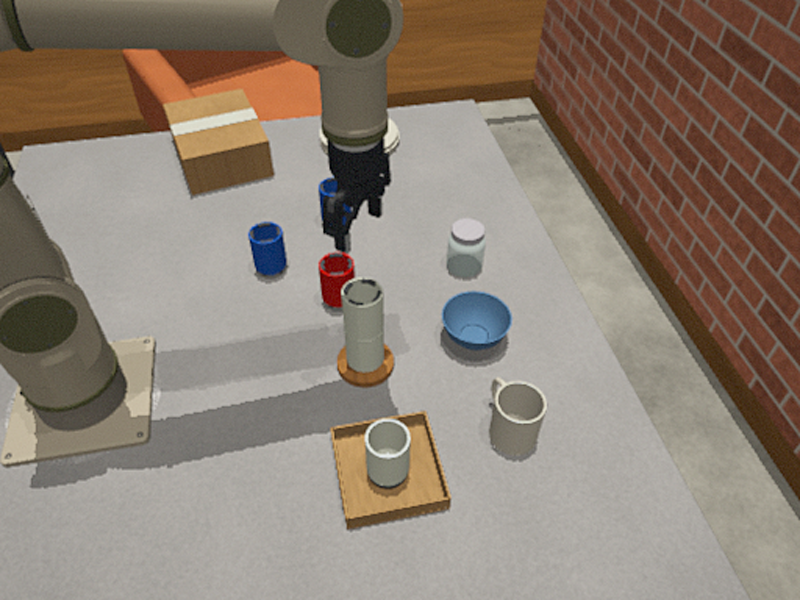

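View pics/scene15.png

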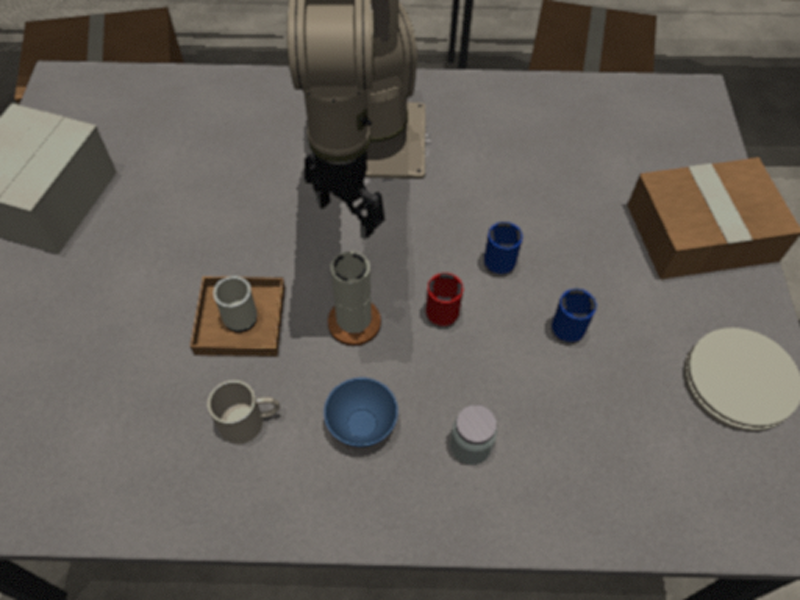

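The last checks agree:
- **Stack:** flush, axis about 0.5 mm from the mouth's, mouth teeth turned about 43° past the notch middles (locking needs about 39.5°), and the stop was felt.
- **Misfit:** upright in the carton.
- **Bystanders:** unmoved in the scene and side pictures.
- **Gripper:** clear of everything.

I'll hand it in.

Run:
```python
from plant import ctrl
print(ctrl.job_done())
```

```text
the job is handed in; nothing more can be done
None
```

The matching canister is stacked and, by my checks, locked on the one on the stand, and the odd one stands upright in the carton. I handed the job in at about 21 s of the 67 s; no verdict was reported.

**What I did:** I set the plain canister down in the carton and let go. I then set the matching one on the lower rim with about 8 N and turned it clockwise. It dropped through within the first 8°. I pressed it home and turned it another 45°, until the torque rose to 1.3 N m at the stop, then released it and moved away.

**Last checks:**
- **Seating:** the two bodies are flush. The tool height fell from 150.0 to 138.4 mm; the nominal drop is 13 mm.
- **Alignment:** the canister's axis measures within about 1 mm of the mouth's.
- **Lock:** by camera it is about 43° past the notch middles; locking needs about 39.5°. This agrees roughly with the 45° turned. I could not see the catch itself.
- **Surroundings:** by eye, the mug, bowl, jar and look-alikes are where they were, and the open gripper touches nothing.

**What went wrong:**
- **Tipped canister:** the first grip on the matching canister had a stray sideways move and a force value of 500, above the 120 N limit, and the call was not refused. It pushed the canister over. By luck it came back upright a few millimetres away; I checked it, lifted clear and gripped it again.
- **Pressing too hard:** I briefly pressed with about 37 N while seating it, then eased off.
- **Wrong turn when unloading:** I turned 2.4° clockwise instead of back, so the canister was pressed a little further against the stop before release.

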